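# Present the brass spacers for the vacuum pen

### The arm

A 7-joint arm with a two-finger parallel gripper is mounted at the origin on the work surface. World frame = base frame: x ahead of the robot, y to its left, z up, the work surface at z = 0. Lengths are in m, angles in degrees, forces in N, time in s.
With the tool pointing down it reaches from about 0.4 to 0.925 m from the base axis. Payload 5.6 kg.
Tool frame: the origin (TCP) lies between the finger pads; the fingertips stand 14 mm ahead of it and the grasp point (between the pads) lies 5 mm behind it; z points along the fingers, y is the direction in which the jaws open and shut (so a half turn about z gives the same grasp; the last joint's range is limited). The gripper opens to 85 mm and grips with 20 to 120 N. Pads are 22 mm wide; open, the fingers measure 114 mm over their backs; the gripper's body (76 mm by 85 mm) begins 54 mm behind the grasp point. The pads swing forward as they close: fully open they stand 13 mm farther back than shut.
Start: joints at [72.365, 26.786, -0.665, 91.828, 0.344, 61.387, -3.226], TCP at [0.17, -0.627, 0.245] pointing down, gripper open.
Joint ranges: [-144.91, 144.91], [-17.63, 115.5], [-89.93, 88.59], [15.96, 139.68], [-74.01, 254.01], [8.47, 105.57], [-167.45, 167.45]. Speed limits (degrees/s): [147.25, 147.25, 180, 180, 180, 180, 180].

### API

Orientations are given as [roll, pitch, yaw] about the fixed x, y, z axes, in that order (R = Rz(yaw) Ry(pitch) Rx(roll)).
In Python, from rig import arm gives the robot as it stands.
- The arm moves only by the tool servo_tool, never from a script. Its argument "rows" is a list of rows, each a list of 5 numbers: the shift along the tool's x, y, z in units of 20 cm (1.0 is 20 cm), then the turn about the tool's z in units of 45 degrees (1.0 is 45 degrees), then the gripper command: -1 is fully open, 1 is shut, values between are in proportion. In form: [[x, y, z, twist, gripper], ...]. A call has exactly 8 rows; each row is the pose to reach, as a shift and turn from the pose measured when the call began, along the tool's axes at that moment; what a row does not reach only later rows make up. A row lasts 1/10 s, in which the tool goes at most 50 mm and 8.59 degrees, less where a joint would pass 70% of its speed; a pose out of reach is approached as far as the arm can. A call with a number of a shift or a turn outside -1 to 1 is refused whole. A call with a gripper value outside its range is refused whole. The fingers move at their own pace and stop on an object; "grip_force" is the grip in N (left out, the last holds). Time passes only in rows, so rows that repeat a pose let the fingers close, or fill a call up. It gives the time, the measured TCP pose, the force and the opening at its end, in the units of the state.
- arm.get_obs(): the state, without advancing time (a new reading comes with each control period).
- arm.get_image(name): name is "side" or "top"; returns a dict with "img" (384x512x3 uint8, blue, green, red), "K" (3x3 intrinsics, pixels), "k1" (the pictures are not rectified: a ray, as slopes to the right and down, at radius r is drawn at 1 + k1 r^2 times it, then the intrinsics apply), "cam_to_world" (4x4, takes a point from camera to world coordinates). Camera axes: x right, y down, z forward; pixel columns grow to the right and rows downward; lengths in m; the calibration is good to about 2 mm. A picture is of the moment at which its call begins. There is no depth.
- arm.close_job(): hands the job in, once; it reports no verdict.
The state is a dict: "t": time; "qpos": joint angles; "dq": joint speeds; "joint_efforts": joint torques, N m; "ee_pos": TCP position; "ee_rot": TCP orientation; "wrist_force": force on the tool from outside, world axes, zero at the start; "ft_torque": the same for the moment, N m; "gripper_width": finger opening in m.
Only numpy, scipy, OpenCV 4.12 (cv2) and the standard library are available. Lean on these libraries where they do the work, as an engineer would, in place of code of your own. Each camera call takes 0.05 s, during which the arm holds its last target.

### The job

Get the tray ready for picking with the vacuum pen: first turn the red T handle of the vacuum valve to its half-open position, 45 degrees, where the white-tipped end points at the yellow mark. Then lift the black parts tray clear of the bench and tilt it so that all four brass spacers slide together onto the yellow patch in its yellow corner. Finish while still holding the tray steady in the air, clearly tilted with the spacers in that corner, and leave the other things on the bench where they are.

Things in the scene. Friction and masses are not known exactly. Their poses are not given: they have to be found in the camera images.
- valve (a joint): Opening angle of the vacuum valve's handle, in rad: 0 closed, 1.571 fully open, growing counter-clockwise seen from above; half open (yellow mark) is 0.785. It has light friction (about 0.1 N m) and stays where it is left.
- valve_grip (a point): Centre of the valve's red T handle, on its vertical turning axis, 76 mm above the bench. The handle is a bar 64 mm long (this frame's x), 12 mm thick (y) and 22 mm high; its top is 11 mm above this point and its underside 19 mm above the dial. The end at -x has a white tip. The frame turns with the handle.
- station: Grey valve block fixed to the bench, 100 x 84 x 40 mm, origin at the centre of its underside, with a white dial (radius 41 mm, top at 43 mm) under the T handle. Dial marks seen from its axis: black at -x (closed), broad yellow halfway between -x and -y (half open), black at -y (open). A brass stub sticks out 22 mm at +x.
- tray: Black open parts tray, 176 (x) x 136 (y) mm, walls 34 mm high, 3 mm thick, floor 3 mm, 0.2 to 0.5 kg; origin at the centre of its underside, z up. A grey handle bar along x, 186 mm long, 12 thick (y), 18 high, bridges it on uprights at the short ends. The floor is slippery to the spacers (friction about 0.2, up to 20 percent off): at about 35 degrees they slide right into a corner.
- tray_handle (a point): Middle of the tray's handle bar, 96 mm above the tray's underside, the place to grasp (pinch the bar's 12 mm thickness from above); axes as the tray's.
- pick_corner (a point): Inner corner of the tray's floor at its -x, -y end, the one painted yellow (60 x 60 mm yellow patch on the floor, yellow wall rims); axes as the tray's, so the patch reaches from here 60 mm along +x and +y.
- spacer0: Loose brass spacer in the tray, a short cylinder 18 mm in diameter and 8 mm high with a dark bore, 15 g; origin at the centre of its underside.
- spacer1: Loose brass spacer in the tray, a short cylinder 18 mm in diameter and 8 mm high with a dark bore, 15 g; origin at the centre of its underside.
- spacer2: Loose brass spacer in the tray, a short cylinder 18 mm in diameter and 8 mm high with a dark bore, 15 g; origin at the centre of its underside.
- spacer3: Loose brass spacer in the tray, a short cylinder 18 mm in diameter and 8 mm high with a dark bore, 15 g; origin at the centre of its underside.
- mat: Grey-green bench mat, fixed, 500 x 980 mm, 3 mm thick; everything here stands on it. Origin at its underside.
- vac_pen: Blue vacuum pick-up pen lying on the mat, 100 mm barrel 13 mm square with a thin steel nozzle 35 mm long at +x; origin under the barrel. Not to be disturbed.
- solder_reel: Steel-grey reel of solder standing on its flange, 56 mm diameter, 42 mm high; origin at its underside. Not to be disturbed.
- flux_bottle: Amber bottle with black cap, 40 mm diameter, 85 mm high; origin at its underside. Not to be disturbed.
- board: Green circuit board lying flat, 75 x 100 x 4 mm with parts up to 14 mm high; origin at its underside. Not to be disturbed.
- driver: Screwdriver with orange handle lying on the mat, 160 mm long; origin at its underside. Not to be disturbed.
- tip_jar: Clear jar with white cap, 52 mm diameter, 55 mm high; origin at its underside. Not to be disturbed.
There are look-alikes about, which are no part of the job. Leave any green look-alike of the tray alone. What is shaped like the station but orange is not meant.

How it is judged:
By the outcome, as a careful person would: the job done as asked, in the order asked, and still so for the second after the job is handed in, while the arm keeps its last pose, push and grip.
It also fails if it takes over 42 s, if anything falls off the work surface, if the arm or the gripper's body presses on something with over 40 N, if the wrist force passes 120 N, or if a joint passes its speed limit or range.

## Working session

There is one attempt and no reset: what is moved stays moved. The work goes in short steps, Python scripts to look and compute and a tool call to move; the robot and the scene stay as the last step left them, time stands still between calls to the robot, and variables do not carry over. Pictures are saved under pics/ and viewed, and the job is handed in when it is done.

Besides the shell and the picture viewer there is one more tool, called after ">>>" as name(argument=value, ...) on one line, values as JSON. servo_tool: Moves the arm, as the interface text tells. Shifts and turns lie within -1 to 1; 1 stands for 20 cm of shift or 45 degrees of turn. Its arguments: {"type":"object","properties":{"rows":{"type":"array","items":{"type":"array","items":{"type":"number","minimum":-1,"maximum":1}}},"grip_force":{"type":"number"}},"required":["rows"]}

```bash
mkdir -p pics; ls; python3 - <<'E'
from rig import arm
import cv2
for n in("side","top"):
    d=arm.get_image(n); cv2.imwrite(f"pics/{n}0.png",d["img"]); print(n,d["K"].tolist(),d["k1"],d["cam_to_world"].round(4).tolist())
print(arm.get_obs())
E
```

```text
pics
side [[492.85942245926674, 0.0, 249.83579956914537], [0.0, 492.85942245926674, 195.208839091719], [0.0, 0.0, 1.0]] -0.1473437165981452 [[-0.9818, -0.1371, 0.1316, 0.2651], [-0.1898, 0.743, -0.6419, 1.2007], [-0.0098, -0.6551, -0.7554, 1.4275], [0.0, 0.0, 0.0, 1.0]]
top [[490.67829826295815, 0.0, 256.75861869142403], [0.0, 490.67829826295815, 194.66820307623016], [0.0, 0.0, 1.0]] -0.04004277650117837 [[-0.0051, -0.9943, 0.107, 0.3472], [-0.9999, 0.0066, 0.014, 0.0429], [-0.0146, -0.1069, -0.9942, 1.4979], [0.0, 0.0, 0.0, 1.0]]
{'t': 0.1, 'qpos': array([72.3630928 , 26.83301397, -0.66381821, 91.87456665,  0.3433076 ,
       61.38600652, -3.22576365]), 'dq': array([ 0.05316231, -0.0924896 ,  0.07311199, -0.14856271,  0.00689471,
       -0.04321925, -0.05440242]), 'joint_efforts': array([ 7.91571165e-04, -5.33518624e+01,  2.14983331e-02, -2.51968074e+01,
        1.15097911e-02,  4.25873412e-03,  4.80653239e-05]), 'ee_pos': array([ 0.16993766, -0.62690773,  0.24441801]), 'ee_rot': array([-1.79908619e+02,  6.63021535e-03,  1.51683905e+01]), 'wrist_force': array([-0.5245214 ,  0.45556388, -1.10666898]), 'ft_torque': array([ 0.03052829, -0.00079692,  0.02090921]), 'gripper_width': 0.08530932572504274}
```

View pics/side0.png

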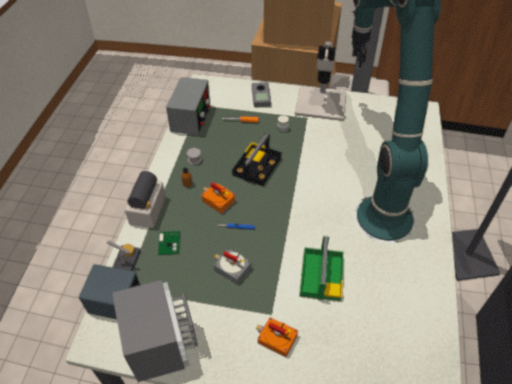

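View pics/top0.png

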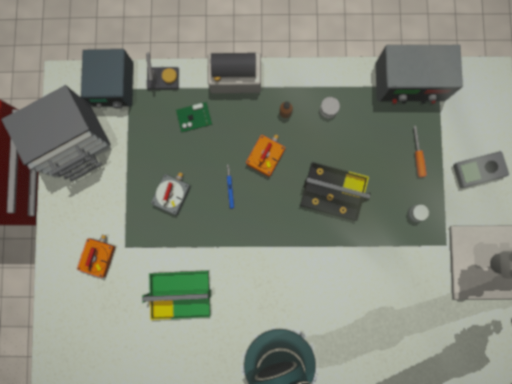

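Candidates: the valve is the grey block at top px (171,194). The orange look-alikes at (266,155) and (96,257) are not meant. The tray is the black one at (336,191), and the green one at (180,295) is not meant. I'll check both choices in a close crop.

```bash
python3 - <<'E'
import cv2,numpy as np
t=cv2.imread("pics/top0.png"); s=cv2.imread("pics/side0.png")
a=cv2.resize(t[165:225,140:205],(390,360),interpolation=cv2.INTER_CUBIC)
b=cv2.resize(t[155:225,295:375],(400,350),interpolation=cv2.INTER_CUBIC)
c=cv2.resize(s[240:290,205:260],(390,355),interpolation=cv2.INTER_CUBIC)[:240]
d=cv2.resize(s[130:190,225:290],(390,360),interpolation=cv2.INTER_CUBIC)
c=cv2.resize(s[245:285,208:258],(300,240),interpolation=cv2.INTER_CUBIC)
d=cv2.resize(s[130:190,225:290],(260,240),interpolation=cv2.INTER_CUBIC)
im=np.zeros((600,800,3),np.uint8); im[:360,:390]=a; im[:350,400:800]=b; im[360:,:300]=c; im[360:,400:660]=d
cv2.imwrite("pics/crop0.png",im)
E
```

```text
(no output)
```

View pics/crop0.png

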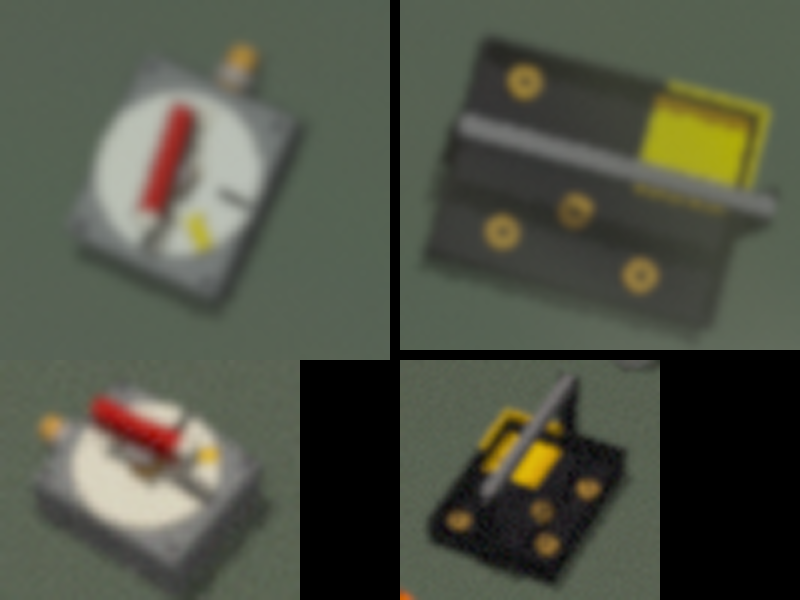

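```bash
cat > h.py <<'E'
import numpy as np,cv2
from rig import arm
def grab(n):
    return arm.get_image(n)
def ray(d,uv):
    uv=np.asarray(uv,float).reshape(-1,1,2)
    p=cv2.undistortPoints(uv,d["K"],np.array([d["k1"],0,0,0.]))[:,0]
    T=d["cam_to_world"]; r=np.c_[p,np.ones(len(p))]@T[:3,:3].T
    return T[:3,3],r
def onz(d,uv,z):
    o,r=ray(d,uv); return o+r*((z-o[2])/r[:,2])[:,None]
def tri(d1,u1,d2,u2):
    o1,r1=ray(d1,u1);o2,r2=ray(d2,u2);out=[]
    for a,b in zip(r1,r2):
        a=a/np.linalg.norm(a);b=b/np.linalg.norm(b)
        t=np.linalg.lstsq(np.c_[a,-b],o2-o1,rcond=None)[0]
        p,q=o1+a*t[0],o2+b*t[1]; out.append([*((p+q)/2),np.linalg.norm(p-q)])
    return np.array(out)
def mask(img,lo,hi,box):
    h=cv2.cvtColor(img,cv2.COLOR_BGR2HSV); m=cv2.inRange(h,np.array(lo),np.array(hi))
    z=np.zeros_like(m);x0,y0,x1,y1=box; z[y0:y1,x0:x1]=m[y0:y1,x0:x1]; return z
def rect(m):
    y,x=np.nonzero(m); return cv2.minAreaRect(np.c_[x,y].astype(np.float32)),len(x)
E
python3 - <<'E'
from h import *
t=grab("top");s=grab("side")
def red(d,box):
    return mask(d["img"],(0,120,80),(8,255,255),box)|mask(d["img"],(172,120,80),(180,255,255),box)
def show(n,d,m,z):
    r,k=rect(m); b=cv2.boxPoints(r); w=onz(d,b,z)[:,:2]; c=w.mean(0)
    e=[w[1]-w[0],w[2]-w[1]]; e.sort(key=np.linalg.norm); 
    print(n,k,np.array(r[0]).round(1),"c",c.round(4),"len",[round(np.linalg.norm(v)*1e3,1) for v in e],"dir",round(np.degrees(np.arctan2(e[1][1],e[1][0]))%180,1)); return c
show("red top",t,red(t,(140,165,205,225)),.085)
show("red side",s,red(s,(208,245,258,285)),.083)
# dial white
m=mask(t["img"],(0,0,150),(180,60,255),(140,165,205,225)); show("dial",t,m,.046)
m=mask(t["img"],(20,120,110),(35,255,255),(165,195,182,212)); show("yellow mark",t,m,.046)
m=mask(s["img"],(0,0,150),(180,90,255),(208,245,258,285)); show("dial side",s,m,.046)
m=mask(t["img"],(20,140,130),(35,255,255),(335,165,375,200)); show("tray yel",t,m,.02)
g=mask(t["img"],(0,0,90),(180,40,160),(295,160,375,205)); show("bar",t,g,.108)
cv2.imwrite("pics/bar.png",cv2.resize(g[155:225,295:375],(640,560),interpolation=0))
h=cv2.cvtColor(t["img"],cv2.COLOR_BGR2HSV)
for p in [(171,180),(165,205),(335,184),(310,190)]: print(p,h[p[1],p[0]])
E
```

```text
red top 60 [167.8 191.1] c [0.5114 0.3216] len [np.float64(10.3), np.float64(48.8)] dir 162.3
red side 69 [229.7 256.1] c [0.5142 0.3291] len [np.float64(18.7), np.float64(54.4)] dir 160.1
dial 406 [169.1 193.1] c [0.51   0.3254] len [np.float64(79.5), np.float64(80.2)] dir 160.3
yellow mark 9 [173.  203.5] c [0.4786 0.3132] len [np.float64(6.0), np.float64(9.0)] dir 0.7
dial side 278 [231.8 262.2] c [0.509  0.3273] len [np.float64(83.9), np.float64(86.6)] dir 32.8
tray yel 250 [355.7 181.5] c [ 0.5445 -0.2369] len [np.float64(49.9), np.float64(66.5)] dir 73.4
bar 714 [334.5 182. ] c [ 0.532  -0.1597] len [np.float64(126.7), np.float64(226.6)] dir 89.6
(171, 180) [ 47  12 153]
(165, 205) [ 34  19 109]
(335, 184) [38 13 76]
(310, 190) [30 13 57]
```

View pics/bar.png

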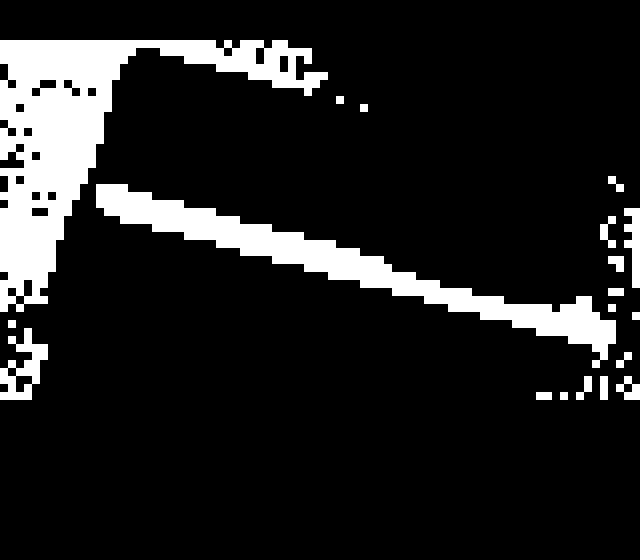

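```bash
python3 - <<'E'
from h import *
t=grab("top");s=grab("side")
im=t["img"]
# station gray+dial versus mat: saturation/hue difference
h=cv2.cvtColor(im,cv2.COLOR_BGR2HSV)
f=lambda x,y:(140+x/6-.0,165+y/6)
pts={"stub":(f(238,65),.023),"closed":(f(155,238),.046),"yellow":(f(200,234),.046),"open":(f(235,195),.046)}
c=np.array([.5095,.3263])
for k,(p,z) in pts.items():
    w=onz(t,p,z)[0][:2]-c; print(k,w.round(4),round(np.degrees(np.arctan2(w[1],w[0])),1))
w=onz(t,[f(75,232),f(215,302),f(298,118),f(150,60)],.043)[:,:2]
for i in range(4):
    e=w[(i+1)%4]-w[i]; print(np.linalg.norm(e).round(4),round(np.degrees(np.arctan2(e[1],e[0])),1))
print(w.mean(0))
# bar line from column centroids
g=mask(im,(0,0,88),(180,40,170),(308,177,371,200))
n,l,st,ce=cv2.connectedComponentsWithStats(g); 
P=[]
for x in range(309,369):
    a=np.nonzero(im[170:205,x].sum(1)*0)[0]
cols=[]
for x in range(312,366):
    y=178+ (x-308)*(16.5/62); y0=int(round(y))
    ys=np.arange(y0-4,y0+5); v=im[ys,x].mean(1)
    ys=ys[v>88] if (v>88).any() else ys[:0]
    ys=ys[(im[ys,x].max(1).astype(int)-im[ys,x].min(1))<25]
    if len(ys): cols.append((x,ys.mean()))
cols=np.array(cols,float); v=cv2.fitLine(cols.astype(np.float32),cv2.DIST_HUBER,0,.01,.01).ravel(); print(v,len(cols))
ep=[(v[2]+v[0]/v[0]*(x-v[2]), v[3]+v[1]/v[0]*(x-v[2])) for x in (307,371.5)]
w=onz(t,ep,.106)[:,:2]; e=w[0]-w[1]; print("bar",w.round(4).tolist(),w.mean(0).round(4),np.linalg.norm(e),np.degrees(np.arctan2(e[1],e[0])))
b=cv2.resize(im[155:225,295:375],(800,700),interpolation=cv2.INTER_CUBIC)[100:600]
for p in ep: cv2.circle(b,(int((p[0]-295+.5)*10),int((p[1]-155+.5)*10-100)),3,(0,0,255),-1)
a=cv2.resize(s["img"][130:190,225:290],(650,600),interpolation=cv2.INTER_CUBIC)
cv2.imwrite("pics/b1.png",b);cv2.imwrite("pics/s1.png",a)
E
```

```text
stub [ 0.0557 -0.0281] -26.8
closed [-0.0343  0.0083] 166.3
yellow [-0.0324 -0.0141] -156.5
open [-0.013  -0.0314] -112.6
0.0789 -116.6
0.1004 -23.8
0.0805 68.2
0.0937 157.2
[0.50562097 0.32090357]
[9.6088147e-01 2.7695987e-01 3.4589999e+02 1.9020000e+02] 54
bar [[0.5411, -0.0815], [0.4865, -0.2643]] [ 0.5138 -0.1729] 0.1908283594223232 73.35502253217878
```

View pics/b1.png

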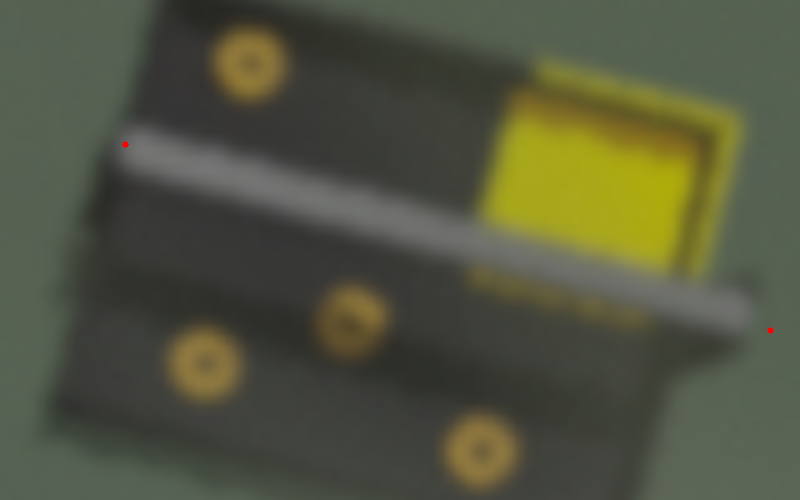

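View pics/s1.png

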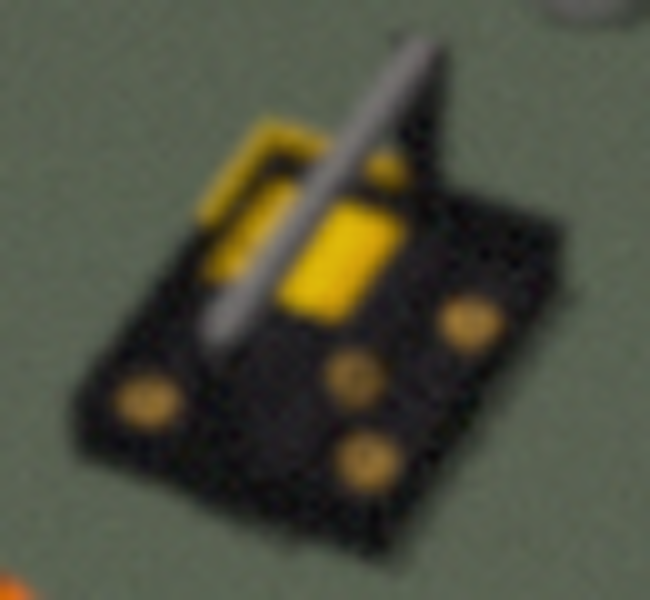

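```bash
cat >> h.py <<'E'
from scipy.spatial.transform import Rotation as Ro
def R(o): return Ro.from_euler('xyz',o["ee_rot"],degrees=True)
def plan(p,yaw=None,o=None):
    o=o or arm.get_obs(); d=R(o).inv().apply(np.array(p)-o["ee_pos"])/0.2
    tw=0 if yaw is None else -((yaw-o["ee_rot"][2]+180)%360-180)/45
    print("pos",o["ee_pos"].round(4),"rot",o["ee_rot"].round(1),"shift",d.round(3),"twist",round(tw,3),"t",round(o["t"],2)); return d
E
python3 - <<'E'
from h import *
t=grab("top");s=grab("side")
tp=[(306.3,179),(370.2,195.7)]; sp=[(246,163),(267.5,133.5)]
print(tri(t,tp,s,sp).round(4))
w=onz(t,tp,.107)[:,:2]; e=w[0]-w[1]; print(w.mean(0),np.linalg.norm(e),np.degrees(np.arctan2(e[1],e[0])))
w=onz(s,sp,.1)[:,:2]; e=w[0]-w[1]; print(w.mean(0),np.linalg.norm(e),np.degrees(np.arctan2(e[1],e[0])))
m=mask(t["img"],(20,140,130),(35,255,255),(335,160,375,200))
# spacers etc later
plan([.45,-.42,.25]);plan([.51,.326,.2],-18)
E
```

```text
[[ 0.541  -0.0798  0.1033  0.0009]
 [ 0.4908 -0.2623  0.0993  0.0035]]
[ 0.51636201 -0.16997269] 0.187719049708675 74.80585857027023
[ 0.51508631 -0.17221432] 0.1861660801703416 73.66194034421574
pos [ 0.17   -0.6273  0.2451] rot [-180.     0.    15.2] shift [ 1.622 -0.634 -0.024] twist 0 t 0.4
pos [ 0.17   -0.6273  0.2451] rot [-180.     0.    15.2] shift [ 2.887 -4.156  0.227] twist 0.737 t 0.4
```

>>> servo_tool(rows=[[0.1,-0.07,0,0,-1],[0.3,-0.21,0,0,-1],[0.5,-0.35,0,0,-1],[0.7,-0.49,0,0,-1],[0.85,-0.6,0,0,-1],[1,-0.7,0,0,-1],[1,-0.85,0,0,-1],[1,-1,0,0,-1]])

```text
t: 1.2
ee_pos: [0.3113, -0.3806, 0.2452]
ee_rot: [-180.0, -0.0, 15.3]
wrist_force: [-0.4, 0.2, -0.2]
gripper_width: 0.0855
```

```bash
python3 - <<'E'
from h import *
plan([.51,.326,.2],-18)
E
```

```text
pos [ 0.3113 -0.3806  0.2452] rot [-180.    -0.    15.3] shift [ 1.888 -3.147  0.227] twist 0.739 t 1.2
```

>>> servo_tool(rows=[[0.15,-0.15,0,0.1,-1],[0.3,-0.3,0,0.2,-1],[0.45,-0.45,0,0.3,-1],[0.6,-0.6,0,0.4,-1],[0.75,-0.75,0,0.5,-1],[0.9,-0.9,0,0.6,-1],[1,-1,0,0.7,-1],[1,-1,0,0.74,-1]])

```text
t: 2.0
ee_pos: [0.4537, -0.1306, 0.2456]
ee_rot: [-179.9, -0.1, -17.8]
wrist_force: [-0.4, 0.1, -0.3]
gripper_width: 0.0853
```

```bash
python3 - <<'E'
from h import *
plan([.51,.326,.16],-18)
E
```

```text
pos [ 0.4537 -0.1306  0.2456] rot [-1.799e+02 -1.000e-01 -1.780e+01] shift [-0.429 -2.26   0.432] twist 0.005 t 2.0
```

>>> servo_tool(rows=[[-0.03,-0.15,0,0,-1],[-0.06,-0.35,0,0,-1],[-0.1,-0.6,0,0,-1],[-0.15,-0.8,0,0,-1],[-0.19,-1,0,0,-1],[-0.19,-1,0,0,-1],[-0.19,-1,0,0,-1],[-0.19,-1,0,0,-1]])

```text
t: 2.8
ee_pos: [0.4785, 0.0701, 0.2459]
ee_rot: [-179.9, -0.1, -17.8]
wrist_force: [0.2, -0.2, -0.4]
gripper_width: 0.0853
```

>>> servo_tool(rows=[[-0.03,-0.15,0,0,-1],[-0.06,-0.35,0,0,-1],[-0.1,-0.6,0.1,0,-1],[-0.15,-0.8,0.2,0,-1],[-0.19,-1,0.3,0,-1],[-0.19,-1,0.3,0,-1],[-0.19,-1,0.3,0,-1],[-0.19,-1,0.3,0,-1]])

```text
t: 3.6
ee_pos: [0.5046, 0.27, 0.1863]
ee_rot: [-180.0, -0.1, -18.0]
wrist_force: [0.9, 0.3, 0.0]
gripper_width: 0.0854
```

```bash
python3 - <<'E'
from h import *
plan([.51,.3263,.078],-18)
d=grab("side"); cv2.imwrite("pics/s2.png",cv2.resize(d["img"][210:310,180:300],(720,600),interpolation=cv2.INTER_CUBIC))
E
```

```text
pos [0.5046 0.27   0.1863] rot [-1.8e+02 -1.0e-01 -1.8e+01] shift [-0.063 -0.276  0.542] twist -0.001 t 3.6
```

View pics/s2.png

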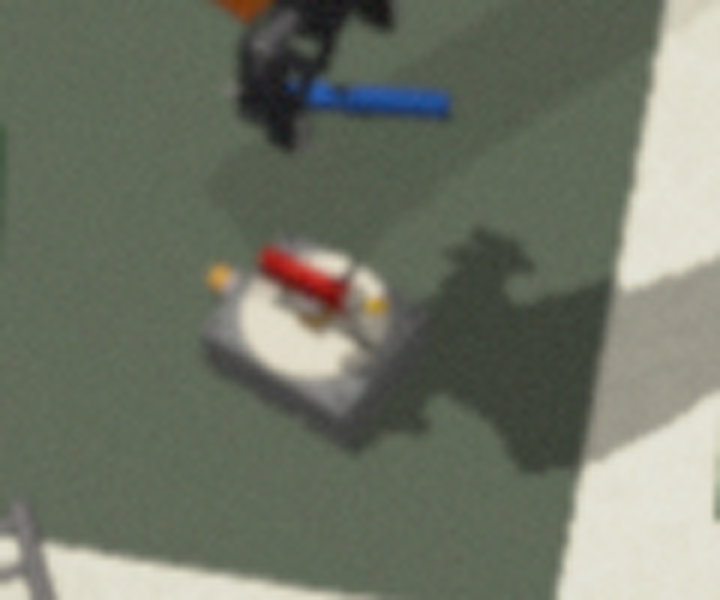

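>>> servo_tool(rows=[[-0.03,-0.14,0,0,-1],[-0.063,-0.276,0,0,-1],[-0.063,-0.276,0.1,0,-1],[-0.063,-0.276,0.25,0,-1],[-0.063,-0.276,0.4,0,-1],[-0.063,-0.276,0.5,0,-1],[-0.063,-0.276,0.54,0,-1],[-0.063,-0.276,0.54,0,-1]], grip_force=25)

```text
t: 4.45
ee_pos: [0.5105, 0.3248, 0.0784]
ee_rot: [180.0, -0.1, -18.1]
wrist_force: [-0.0, 0.3, 0.2]
gripper_width: 0.085
```

>>> servo_tool(rows=[[0,0,0,0,0],[0,0,0,0,0.6],[0,0,0,0,1],[0,0,0,0,1],[0,0,0,0,1],[0,0,0,0,1],[0,0,0,0,1],[0,0,0,0,1]], grip_force=25)

```text
t: 5.25
ee_pos: [0.5109, 0.3249, 0.0802]
ee_rot: [180.0, -0.2, -18.1]
wrist_force: [-2.6, -2.0, 11.1]
gripper_width: 0.0113
```

```bash
python3 - <<'E'
from h import *
plan([.51,.3263,.078],22.5)
E
```

```text
pos [0.5109 0.3249 0.0802] rot [180.   -0.2 -18.1] shift [-0.007 -0.005  0.011] twist -0.903 t 5.25
```

>>> servo_tool(rows=[[0,0,0,-0.12,1],[0,0,0,-0.27,1],[0,0,0,-0.42,1],[0,0,0,-0.57,1],[0,0,0,-0.72,1],[0,0,0,-0.85,1],[0,0,0,-0.91,1],[0,0,0,-0.91,1]])

```text
t: 6.05
ee_pos: [0.5108, 0.3265, 0.0803]
ee_rot: [180.0, -0.2, 22.9]
wrist_force: [0.1, 3.7, -1.5]
gripper_width: 0.0114
```

>>> servo_tool(rows=[[0,0,0,0,0.5],[0,0,0,0,-1],[0,0,0,0,-1],[0,0,0,0,-1],[0,0,-0.1,0,-1],[0,0,-0.35,0,-1],[0,0,-0.6,0,-1],[0,0.2,-0.8,0,-1]])

```text
t: 6.85
ee_pos: [0.5217, 0.2991, 0.2397]
ee_rot: [-179.8, -0.5, 23.3]
wrist_force: [1.1, 0.2, -0.1]
gripper_width: 0.0854
```

>>> servo_tool(rows=[[0,0.2,0,0,-1],[0,0.45,0,0,-1],[0,0.7,0,0,-1],[0,0.9,-0.1,0,-1],[0,1,-0.2,0,-1],[0,1,-0.2,0,-1],[0,1,-0.2,0,-1],[0,1,-0.2,0,-1]])

```text
t: 7.65
ee_pos: [0.5995, 0.1168, 0.2781]
ee_rot: [-179.7, -0.4, 23.5]
wrist_force: [-0.8, 0.2, -0.3]
gripper_width: 0.0853
```

```bash
python3 - <<'E'
from h import *
plan([.51,-.17,.25],74)
o=arm.get_obs(); print(o["qpos"].round(2))
d=grab("side");t=grab("top"); im=np.zeros((600,800,3),np.uint8)
im[:400,:400]=cv2.resize(d["img"][235:295,205:265],(400,400),interpolation=cv2.INTER_CUBIC)
im[:400,400:]=cv2.resize(t["img"][165:225,140:200],(400,400),interpolation=cv2.INTER_CUBIC)
cv2.imwrite("pics/v3.png",im)
b=(140,165,205,225)
m=mask(t["img"],(0,120,80),(8,255,255),b)|mask(t["img"],(172,120,80),(180,255,255),b)
r,k=rect(m); w=onz(t,cv2.boxPoints(r),.085)[:,:2];
for i in range(2): e=w[i+1]-w[i]; print(np.linalg.norm(e),np.degrees(np.arctan2(e[1],e[0])))
E
```

```text
pos [0.5995 0.1168 0.2781] rot [-179.7   -0.4   23.5] shift [-0.983  1.138  0.129] twist -1.122 t 7.65
[ 14.33  26.41 -38.24  93.95  17.31  65.38 -94.68]
0.009170823233015005 -66.96305041305101
0.04886490066518089 -156.1959310356442
```

View pics/v3.png

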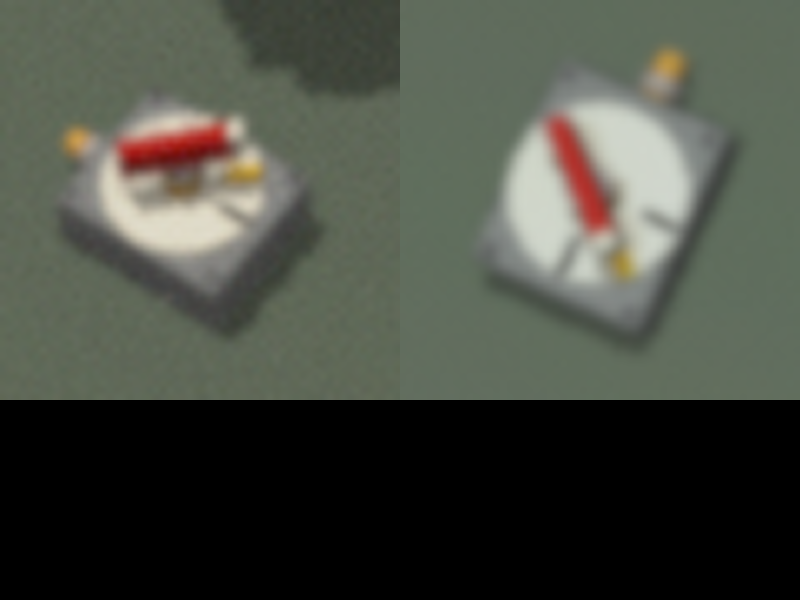

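>>> servo_tool(rows=[[0.1,0.08,0,0,-1],[0.25,0.2,0,0,-1],[0.4,0.33,0,0,-1],[0.55,0.46,-0.1,0,-1],[0.7,0.58,-0.1,0,-1],[0.8,0.67,-0.1,0,-1],[0.8,0.67,-0.1,0,-1],[0.8,0.67,-0.1,0,-1]])

```text
t: 8.55
ee_pos: [0.7991, 0.0593, 0.2967]
ee_rot: [-179.6, -0.2, 23.6]
wrist_force: [-0.4, 0.7, 0.7]
gripper_width: 0.0856
```

>>> servo_tool(rows=[[0.1,0.08,0,0,-1],[0.25,0.2,0,0,-1],[0.4,0.33,0,0,-1],[0.55,0.46,0,0,-1],[0.7,0.58,0,0,-1],[0.8,0.67,0,0,-1],[0.8,0.67,0,0,-1],[0.8,0.67,0,0,-1]])

```text
t: 9.35
ee_pos: [0.94, 0.0292, 0.2934]
ee_rot: [179.5, -0.8, 25.6]
wrist_force: [0.4, 0.6, 1.0]
gripper_width: 0.0853
```

```bash
python3 - <<'E'
from h import *
o=arm.get_obs(); print(o["qpos"].round(2), R(o).as_matrix().round(3))
plan([.55,-.17,.25],74)
E
```

```text
[  4.82  71.1  -79.44  17.28  74.57 104.   -77.1 ] [[ 0.902  0.432  0.017]
 [ 0.432 -0.902 -0.001]
 [ 0.015  0.009 -1.   ]]
pos [0.94   0.0292 0.2934] rot [179.5  -0.8  25.6] shift [-2.192  0.054  0.185] twist -1.075 t 9.35
```

>>> servo_tool(rows=[[0.2,0.1,0,0,-1],[0.4,0.2,0,0,-1],[0.6,0.3,0,0,-1],[0.8,0.4,0,0,-1],[1,0.5,0,0,-1],[1,0.5,0,0,-1],[1,0.5,0,0,-1],[1,0.5,0,0,-1]])

```text
t: 10.15
ee_pos: [0.9447, 0.0443, 0.2103]
ee_rot: [-178.9, 3.0, 26.9]
wrist_force: [-0.3, 0.3, -0.8]
gripper_width: 0.0854
```

```bash
python3 - <<'E'
from h import *
o=arm.get_obs(); print(o["qpos"].round(2), R(o).as_matrix().round(3))
plan([.55,-.17,.25],74)
E
```

```text
[ -5.05  70.37   2.26  16.24  -2.02  96.64 -67.56] [[ 0.891  0.451 -0.056]
 [ 0.451 -0.892 -0.006]
 [-0.053 -0.02  -0.998]]
pos [0.9447 0.0443 0.2103] rot [-178.9    3.    26.9] shift [-2.252  0.062 -0.081] twist -1.047 t 10.15
```

```bash
cat > fk.py <<'E'
import numpy as np
from scipy.spatial.transform import Rotation as Ro
from scipy.optimize import least_squares
D=[([72.3630928,26.83301397,-0.66381821,91.87456665,0.3433076,61.38600652,-3.22576365],[.16993766,-.62690773,.24441801],[-179.9086,.00663,15.168]),
([14.33,26.41,-38.24,93.95,17.31,65.38,-94.68],[.5995,.1168,.2781],[-179.7,-.4,23.5]),
([4.82,71.1,-79.44,17.28,74.57,104.,-77.1],[.94,.0292,.2934],[179.5,-.8,25.6]),
([-5.05,70.37,2.26,16.24,-2.02,96.64,-67.56],[.9447,.0443,.2103],[-178.9,3.,26.9])]
def fk(q,P,s):
    q=np.radians(np.asarray(q))
    ax=['z','y','z','y','z','y','z']; T=np.eye(3);p=np.zeros(3)
    # offsets along local: z lengths, x offsets
    off=[(0,P[0]),(P[4],P[1]*0),(P[5],P[1]),(P[6],0),(P[7],P[2]),(P[8],0),(0,P[3])]
    for i,a in enumerate(ax):
        sg=s[i]; T=T@Ro.from_euler(a,sg*q[i]+(P[9] if i==6 else 0)+(P[10] if i==0 else 0)).as_matrix()
        p=p+T@np.array([off[i][0],0,off[i][1]])
    return p,T
E
python3 - <<'E'
from fk import *
import itertools
best=[]
for s1,s3,s5,s7 in itertools.product([1,-1],repeat=4):
    s=[s1,1,s3,1,s5,1,s7]
    def f(P):
        r=[]
        for q,p,e in D:
            a,T=fk(q,P,s); r+=list(a-p); r+=list(.2*(Ro.from_matrix(T).inv()*Ro.from_euler('xyz',e,degrees=True)).as_rotvec())
        r+=list(1e-3*np.array(P[4:9]))
        return r
    for g in(0,np.pi/2,np.pi,-np.pi/2):
        S=least_squares(f,[.35,.4,.4,.25,0,0,0,0,0,g,0]); best.append((S.cost,s,S.x.round(4).tolist()))
best.sort(key=lambda b:b[0])
for b in best[:4]: print(b)
E
```

```text
(np.float64(4.782201308161444e-05), [-1, 1, -1, 1, -1, 1, -1], [0.4905, 0.5151, 0.4433, 0.4964, 0.0545, -0.0805, 0.0882, -0.0817, -0.0548, -4.7519, -0.0394])
(np.float64(4.782201308161596e-05), [-1, 1, -1, 1, -1, 1, -1], [0.4905, 0.5151, 0.4433, 0.4964, 0.0545, -0.0805, 0.0882, -0.0817, -0.0548, 1.5313, -0.0394])
(np.float64(4.782201308162761e-05), [-1, 1, -1, 1, -1, 1, -1], [0.4905, 0.5151, 0.4433, 0.4964, 0.0545, -0.0805, 0.0882, -0.0817, -0.0548, 1.5313, -0.0394])
(np.float64(4.7822013081632535e-05), [-1, 1, -1, 1, -1, 1, -1], [0.4905, 0.5151, 0.4433, 0.4964, 0.0545, -0.0805, 0.0882, -0.0817, -0.0548, 1.5313, -0.0394])
```

```bash
cat >> fk.py <<'E'
S=[-1,1,-1,1,-1,1,-1]
def fit(lam,D=D):
    def f(P):
        r=[]
        for q,p,e in D:
            a,T=fk(q,P,S); r+=list(a-p); r+=list(.2*(Ro.from_matrix(T).inv()*Ro.from_euler('xyz',e,degrees=True)).as_rotvec())
        return r+list(lam*np.array(P[4:9]))
    s=least_squares(f,[.35,.4,.4,.25,0,0,0,0,0,1.53,0]); return s
lo=np.array([-144.91,-17.63,-89.93,15.96,-74.01,8.47,-167.45]);hi=np.array([144.91,115.5,88.59,139.68,254.01,105.57,167.45])
def ik(q0,p,Rt,P,w,reg=1e-3):
    def f(q):
        a,T=fk(q,P,S); return np.r_[a-p, w*(Rt.inv()*Ro.from_matrix(T)).as_rotvec(), reg*np.radians(q-q0)]
    return least_squares(f,np.clip(q0,lo+.3,hi-.3),bounds=(lo,hi),x_scale=30).x
E
python3 - <<'E'
from fk import *
for lam in(.001,.01,.03,.1):
    s=fit(lam); print(lam,s.x.round(4),np.abs(s.fun[:24]).max())
P=fit(.03).x
q,p,e=D[2]; R0=Ro.from_euler('xyz',e,degrees=True)
t=np.array(p)+R0.apply([.2,.1,0])
for w in(.1,.2,.3,.5,1):
    x=ik(np.array(q),t,R0,P,w); a,T=fk(x,P,S); print(w,x.round(1),a.round(3),T[:,2].round(3))
E
```

```text
0.001 [ 0.4905  0.5151  0.4433  0.4964  0.0545 -0.0805  0.0882 -0.0817 -0.0548
  1.5313 -0.0394] 0.007342405909622957
0.01 [ 0.4817  0.5142  0.4439  0.4849  0.0536 -0.0783  0.0857 -0.078  -0.0538
  1.5313 -0.0394] 0.007296369942169478
0.03 [ 0.4292  0.51    0.4478  0.4177  0.0478 -0.0646  0.0703 -0.056  -0.0471
  1.5314 -0.0393] 0.007032154276854552
0.1 [ 0.2996  0.5113  0.4635  0.2711  0.0248 -0.0238  0.0273 -0.0086 -0.0159
  1.5318 -0.0389] 0.006759581352845823
0.1 [ -3.4  69.5  -0.8  16.    0.9  67.3 -68.1] [1.152 0.025 0.294] [ 0.458  0.008 -0.889]
0.2 [ -3.5  69.   -0.2  16.    0.3  71.7 -68. ] [1.126 0.025 0.288] [ 0.396  0.007 -0.918]
0.3 [ -3.5  68.6  -0.1  16.    0.2  76.4 -68. ] [1.097 0.024 0.28 ] [ 0.327  0.005 -0.945]
0.5 [ -3.5  68.2  -0.   16.    0.1  83.5 -67.9] [1.049 0.023 0.267] [ 0.213  0.003 -0.977]
1 [ -3.5  68.2   0.   16.    0.1  90.8 -67.9] [0.998 0.022 0.254] [ 0.088 -0.    -0.996]
```

```bash
cat >> fk.py <<'E'
def jac(q,P):
    a,T=fk(q,P,S); J=np.zeros((6,7))
    for i in range(7):
        d=np.array(q,float); d[i]+=.01; b,U=fk(d,P,S); h=np.radians(.01)
        J[:3,i]=(b-a)/h; J[3:,i]=(Ro.from_matrix(U)*Ro.from_matrix(T).inv()).as_rotvec()/h
    return a,T,J
def sim(q,rows,P,lam=.02,null=0,q0=None,it=20):
    q=np.array(q,float); a,T=fk(q,P,S); R0=Ro.from_matrix(T); p0=a
    for r in rows:
        pt=p0+R0.apply(np.array(r[:3])*.2); Rt=R0*Ro.from_euler('z',r[3]*45,degrees=True)
        for k in range(it):
            a,T,J=jac(q,P); e=np.r_[pt-a,(Rt*Ro.from_matrix(T).inv()).as_rotvec()]
            n=np.linalg.norm(e[:3]); e[:3]*=min(1,.05/it/max(n,1e-9)); n=np.linalg.norm(e[3:]); e[3:]*=min(1,.15/it/max(n,1e-9))
            Ji=J.T@np.linalg.inv(J@J.T+lam**2*np.eye(6)); dq=Ji@e
            if null: dq+=(np.eye(7)-Ji@J)@(null*np.radians(q0-q))
            q=np.clip(q+np.degrees(dq),lo,hi)
    return q,*fk(q,P,S)
E
python3 - <<'E'
from fk import *
np.set_printoptions(suppress=True)
P=fit(.03).x
rows=[[.2,.1,0,0],[.4,.2,0,0],[.6,.3,0,0],[.8,.4,0,0]]+[[1,.5,0,0]]*4
for lam in(.01,.05,.1,.3):
  for null in(0,.05):
    x,a,T=sim(D[2][0],rows,P,lam,null,np.array([0,30,0,90,0,60,0.])); print(lam,null,x.round(1),a.round(3),T[:,2].round(3))
E
```

```text
0.01 0 [ -8.   76.5 -73.5  16.   71.7  99.2 -83.2] [0.933 0.218 0.2  ] [-0.004 -0.023 -1.   ]
0.01 0.05 [ -3.9  73.3   3.6  18.1  -3.4  87.6 -67.1] [0.985 0.017 0.15 ] [ 0.017 -0.002 -1.   ]
0.05 0 [ -6.8  76.2 -74.3  16.   71.7  98.3 -86.3] [0.944 0.205 0.207] [ 0.016 -0.003 -1.   ]
0.05 0.05 [ -3.7  66.4   4.2  19.1  -3.8  93.6 -66.7] [0.962 0.012 0.254] [ 0.018 -0.002 -1.   ]
0.1 0 [ -5.2  75.8 -74.9  16.   72.2  98.7 -84.9] [0.948 0.18  0.215] [ 0.016 -0.003 -1.   ]
0.1 0.05 [ -4.6  52.    9.6  49.8  -7.7  77.6 -61.5] [ 0.88  -0.027  0.238] [ 0.018 -0.002 -1.   ]
0.3 0 [  1.2  74.4 -77.4  16.   74.  100.7 -78.9] [0.955 0.075 0.243] [ 0.017 -0.002 -1.   ]
0.3 0.05 [ 10.3  34.   15.9  86.4 -10.6  60.  -35.5] [ 0.643 -0.275  0.214] [ 0.018 -0.001 -1.   ]
```

```bash
python3 - <<'E'
from h import *
plan([.74,-.16,.45],74)
plan([.6,-.35,.45],74)
E
```

```text
pos [0.9447 0.0443 0.2103] rot [-178.9    3.    26.9] shift [-1.436  0.426 -1.133] twist -1.047 t 10.15
pos [0.9447 0.0443 0.2103] rot [-178.9    3.    26.9] shift [-2.489  0.958 -1.087] twist -1.047 t 10.15
```

>>> servo_tool(rows=[[-0.1,0.08,-0.1,-0.1,-1],[-0.24,0.2,-0.24,-0.24,-1],[-0.38,0.34,-0.38,-0.4,-1],[-0.52,0.46,-0.52,-0.56,-1],[-0.66,0.6,-0.66,-0.72,-1],[-0.8,0.72,-0.8,-0.88,-1],[-0.92,0.84,-0.92,-1,-1],[-1,0.95,-1,-1,-1]])

```text
t: 10.95
ee_pos: [0.8521, -0.214, 0.4133]
ee_rot: [-178.1, 1.3, 71.9]
wrist_force: [-0.6, 0.3, 0.1]
gripper_width: 0.0858
```

```bash
python3 - <<'E'
from h import *
print(arm.get_obs()["qpos"].round(1))
plan([.35,-.5,.5],74)
plan([-.15,-.55,.6],74)
E
```

```text
[  9.   55.5  13.3  21.5 -10.  105.5  -3.9]
pos [ 0.8521 -0.214   0.4133] rot [-178.1    1.3   71.9] shift [-2.149 -1.953 -0.32 ] twist -0.047 t 10.95
pos [ 0.8521 -0.214   0.4133] rot [-178.1    1.3   71.9] shift [-3.175 -4.266 -0.72 ] twist -0.047 t 10.95
```

>>> servo_tool(rows=[[-0.17,-0.17,0,0,-1],[-0.34,-0.34,0,0,-1],[-0.51,-0.51,0,0,-1],[-0.68,-0.68,0,0,-1],[-0.85,-0.85,0,0,-1],[-1,-1,0,0,-1],[-1,-1,0,0,-1],[-1,-1,0,0,-1]])

```text
t: 11.75
ee_pos: [0.5988, -0.3411, 0.4257]
ee_rot: [-178.2, 1.2, 71.8]
wrist_force: [1.4, 0.1, -0.4]
gripper_width: 0.0851
```

>>> servo_tool(rows=[[-0.17,-0.17,0,0,-1],[-0.34,-0.34,0,0,-1],[-0.51,-0.51,0,0,-1],[-0.68,-0.68,0,0,-1],[-0.85,-0.85,0,0,-1],[-0.95,-1,0,0,-1],[-1,-1,0,0,-1],[-1,-1,0,0,-1]])

```text
t: 12.55
ee_pos: [0.3472, -0.4685, 0.4362]
ee_rot: [-178.2, 1.2, 71.8]
wrist_force: [-0.0, 1.0, -0.6]
gripper_width: 0.0851
```

```bash
python3 - <<'E'
from h import *
print(arm.get_obs()["qpos"].round(1))
plan([-.15,-.55,.6],74)
E
```

```text
[33.1 13.2 19.9 87.2 -2.5 81.3 34.8]
pos [ 0.3472 -0.4685  0.4362] rot [-178.2    1.2   71.8] shift [-1.179 -2.259 -0.725] twist -0.048 t 12.55
```

>>> servo_tool(rows=[[-0.1,-0.17,-0.1,0,-1],[-0.2,-0.34,-0.2,0,-1],[-0.3,-0.51,-0.3,0,-1],[-0.4,-0.68,-0.4,0,-1],[-0.5,-0.85,-0.5,0,-1],[-0.58,-1,-0.6,0,-1],[-0.6,-1,-0.7,0,-1],[-0.6,-1,-0.7,0,-1]])

```text
t: 13.35
ee_pos: [0.1272, -0.5193, 0.5871]
ee_rot: [-178.4, 1.4, 72.0]
wrist_force: [1.0, 0.7, -0.1]
gripper_width: 0.0853
```

```bash
python3 - <<'E'
from h import *
print(arm.get_obs()["qpos"].round(1))
plan([-.14,-.5,.7],74)
E
```

```text
[46.5  6.4 28.9 76.8 -1.  97.3 57. ]
pos [ 0.1272 -0.5193  0.5871] rot [-178.4    1.4   72. ] shift [-0.335 -1.315 -0.52 ] twist -0.045 t 13.35
```

>>> servo_tool(rows=[[-0.05,-0.18,0,0,-1],[-0.1,-0.38,0,0,-1],[-0.15,-0.6,-0.1,0,-1],[-0.2,-0.8,-0.3,0,-1],[-0.3,-1,-0.5,0,-1],[-0.3,-1,-0.7,0,-1],[-0.3,-1,-0.9,0,-1],[-0.3,-1,-1,0,-1]])

```text
t: 14.15
ee_pos: [-0.0732, -0.5063, 0.6907]
ee_rot: [-178.9, 5.0, 72.3]
wrist_force: [-0.0, -0.5, -0.3]
gripper_width: 0.0853
```

```bash
python3 - <<'E'
from h import *
o=arm.get_obs();print(o["qpos"].round(1),R(o).as_matrix()[:,2].round(3))
E
```

```text
[ 38.1   4.1  62.   67.8  -2.  105.5  81.6] [-0.044 -0.076 -0.996]
```

>>> servo_tool(rows=[[0,0,-0.3,0,-1],[0,0,-0.6,0,-1],[0,0,-1,0,-1],[0,0,-1,0,-1],[0,0,-1,0,-1],[0,0,-1,0,-1],[0,0,-1,0,-1],[0,0,-1,0,-1]])

```text
t: 14.95
ee_pos: [-0.0647, -0.5086, 0.7166]
ee_rot: [-179.4, 8.0, 73.3]
wrist_force: [0.4, -1.1, -0.7]
gripper_width: 0.0857
```

```bash
python3 - <<'E'
from h import *
o=arm.get_obs();print(o["qpos"].round(1),R(o).as_matrix()[:,2].round(3))
E
```

```text
[ 40.8   2.8  56.2  65.2  -0.3 105.5  79.9] [-0.05  -0.131 -0.99 ]
```

>>> servo_tool(rows=[[-0.4,0,-0.4,0,-1],[-0.8,0,-0.8,0,-1],[-1,0,-1,0,-1],[-1,0,-1,0,-1],[-1,0,-1,0,-1],[-1,0,-1,0,-1],[-1,0,-1,0,-1],[-1,0,-1,0,-1]])

```text
t: 15.75
ee_pos: [-0.1006, -0.6057, 0.7332]
ee_rot: [-179.8, 11.8, 73.4]
wrist_force: [-0.4, 0.2, -0.9]
gripper_width: 0.0853
```

```bash
python3 - <<'E'
from h import *
o=arm.get_obs();print(o["qpos"].round(1),R(o).as_matrix()[:,2].round(3))
E
```

```text
[ 81.2  14.6  21.6  49.1  -4.3 105.5  83.5] [-0.062 -0.195 -0.979]
```

>>> servo_tool(rows=[[-0.4,0,-0.4,0,-1],[-0.8,0,-0.8,0,-1],[-1,0,-1,0,-1],[-1,0,-1,0,-1],[-1,0,-1,0,-1],[-1,0,-1,0,-1],[-1,0,-1,0,-1],[-1,0,-1,0,-1]])

```text
t: 16.55
ee_pos: [-0.1149, -0.5948, 0.8643]
ee_rot: [177.4, 27.0, 71.9]
wrist_force: [-0.3, -0.8, -1.0]
gripper_width: 0.0855
```

```bash
python3 - <<'E'
from h import *
o=arm.get_obs();print(o["qpos"].round(1),R(o).as_matrix()[:,2].round(3))
E
```

```text
[101.7  13.6  -9.4  34.1   6.7 105.5  78.9] [-0.098 -0.445 -0.89 ]
```

```bash
cat >> h.py <<'E'
def twist_for(bar_deg,o=None):
    o=o or arm.get_obs(); b=np.array([np.cos(np.radians(bar_deg)),np.sin(np.radians(bar_deg)),0])
    v=R(o).inv().apply(b)  # y comp must vanish after twist
    return np.degrees(np.arctan2(v[1],v[0]))
E
python3 - <<'E'
from h import *
o=arm.get_obs(); print(R(o).as_matrix().round(3))
print("twist deg",twist_for(74.4))
plan([.516,-.171,.26]); plan([.2,-.45,.55])
E
```

```text
[[ 0.277  0.956 -0.098]
 [ 0.847 -0.291 -0.445]
 [-0.454  0.041 -0.89 ]]
twist deg -1.520474101458744
pos [-0.1149 -0.5948  0.8643] rot [177.4  27.   71.9] shift [4.041 2.275 1.437] twist 0 t 16.55
pos [-0.1149 -0.5948  0.8643] rot [177.4  27.   71.9] shift [1.763 1.23  0.922] twist 0 t 16.55
```

>>> servo_tool(rows=[[0.15,0.09,0.06,0,-1],[0.33,0.19,0.12,-0.03,-1],[0.5,0.3,0.2,-0.03,-1],[0.67,0.38,0.25,-0.03,-1],[0.84,0.48,0.3,-0.03,-1],[1,0.57,0.36,-0.03,-1],[1,0.57,0.36,-0.03,-1],[1,0.57,0.36,-0.03,-1]])

```text
t: 17.35
ee_pos: [0.0434, -0.4899, 0.7147]
ee_rot: [178.1, 27.1, 73.5]
wrist_force: [-0.4, -0.3, -0.2]
gripper_width: 0.0854
```

>>> servo_tool(rows=[[0.15,0.09,0.06,0,-1],[0.33,0.19,0.12,0,-1],[0.5,0.3,0.2,0,-1],[0.67,0.38,0.25,0,-1],[0.84,0.48,0.3,0,-1],[1,0.57,0.36,0,-1],[1,0.57,0.36,0,-1],[1,0.57,0.36,0,-1]])

```text
t: 18.15
ee_pos: [0.1964, -0.3829, 0.5638]
ee_rot: [178.0, 27.2, 73.5]
wrist_force: [0.5, -0.7, 0.4]
gripper_width: 0.0857
```

```bash
python3 - <<'E'
from h import *
o=arm.get_obs(); print(o["qpos"].round(1));print("twist deg",twist_for(74.4))
plan([.516,-.171,.22])
E
```

```text
[ 89.7 -16.5 -33.6 100.9  10.8  74.   38.3]
twist deg -0.045829769919501336
pos [ 0.1964 -0.3829  0.5638] rot [178.   27.2  73.5] shift [2.094 1.201 0.898] twist 0 t 18.15
```

>>> servo_tool(rows=[[0.08,0.2,0.06,0,-1],[0.2,0.4,0.12,0,-1],[0.4,0.55,0.2,0,-1],[0.6,0.7,0.25,0,-1],[0.8,0.85,0.35,0,-1],[1,0.9,0.42,0,-1],[1,0.9,0.45,0,-1],[1,0.9,0.45,0,-1]])

```text
t: 18.95
ee_pos: [0.4114, -0.3029, 0.397]
ee_rot: [178.2, 27.1, 73.5]
wrist_force: [-0.1, -1.0, -1.2]
gripper_width: 0.0854
```

```bash
python3 - <<'E'
from h import *
o=arm.get_obs(); print(o["qpos"].round(1));print("twist deg",twist_for(74.4))
plan([.516,-.171,.22])
E
```

```text
[ 74.6  11.1 -63.8 104.2  38.6  75.4 -16.5]
twist deg -0.12688749677597935
pos [ 0.4114 -0.3029  0.397 ] rot [178.2  27.1  73.5] shift [1.098 0.3   0.442] twist 0 t 18.95
```

>>> servo_tool(rows=[[0.15,0.05,0.06,0,-1],[0.35,0.1,0.15,0,-1],[0.55,0.15,0.25,0,-1],[0.75,0.2,0.35,0,-1],[0.95,0.28,0.42,0,-1],[1,0.3,0.44,0,-1],[1,0.3,0.44,0,-1],[1,0.3,0.44,0,-1]])

```text
t: 19.75
ee_pos: [0.5113, -0.19, 0.231]
ee_rot: [178.0, 27.1, 73.2]
wrist_force: [-0.5, -1.1, -0.6]
gripper_width: 0.0855
```

```bash
python3 - <<'E'
from h import *
o=arm.get_obs(); print(o["qpos"].round(1));print("twist deg",twist_for(74.4))
plan([.5155,-.1732,.0945])
for n,b in(("top",(295,155,375,225)),("side",(210,100,300,190))):
    d=grab(n); cv2.imwrite(f"pics/{n}4.png",cv2.resize(d["img"][b[1]:b[3],b[0]:b[2]],None,fx=6,fy=6,interpolation=cv2.INTER_CUBIC))
E
```

```text
[ 45.6  32.2 -56.7 106.7  53.6  76.6 -49.4]
twist deg -0.35673778066618916
pos [ 0.5113 -0.19    0.231 ] rot [178.   27.1  73.2] shift [ 0.388 -0.023  0.567] twist 0 t 19.75
```

View pics/side4.png

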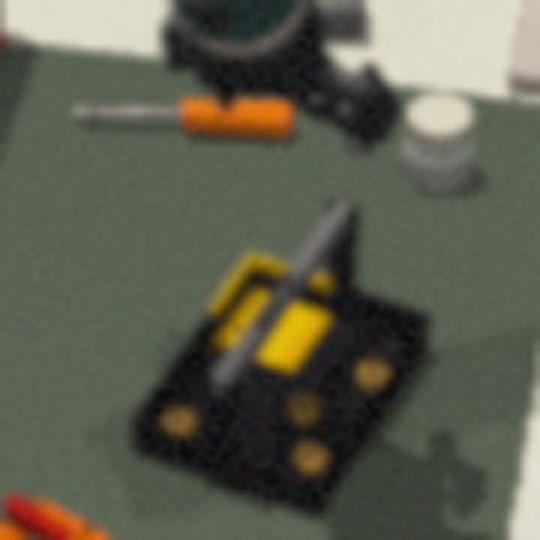

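View pics/top4.png

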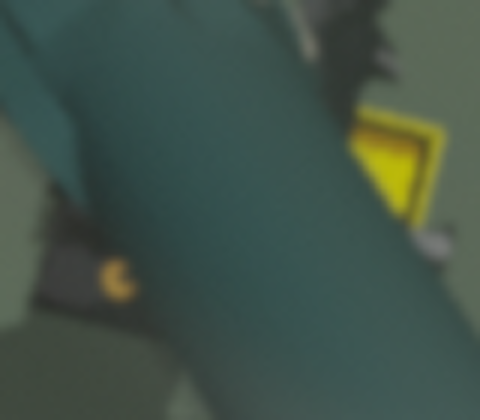

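>>> servo_tool(rows=[[0.05,-0.02,0.07,0,-1],[0.14,-0.02,0.2,0,-1],[0.23,-0.02,0.34,0,-1],[0.32,-0.02,0.47,0,-1],[0.37,-0.02,0.54,0,-1],[0.39,-0.02,0.57,0,-1],[0.39,-0.02,0.57,0,-1],[0.39,-0.02,0.57,0,-1]], grip_force=60)

```text
t: 20.65
ee_pos: [0.5168, -0.1736, 0.0956]
ee_rot: [177.8, 27.2, 73.1]
wrist_force: [1.1, -0.0, 0.0]
gripper_width: 0.0854
```

```bash
python3 - <<'E'
from h import *
plan([.5155,-.1732,.0945])
d=grab("side"); cv2.imwrite(f"pics/s5.png",cv2.resize(d["img"][100:190,210:300],None,fx=6,fy=6,interpolation=cv2.INTER_CUBIC))
E
```

```text
pos [ 0.5168 -0.1736  0.0956] rot [177.8  27.2  73.1] shift [ 0.003 -0.007  0.004] twist 0 t 20.65
```

View pics/s5.png

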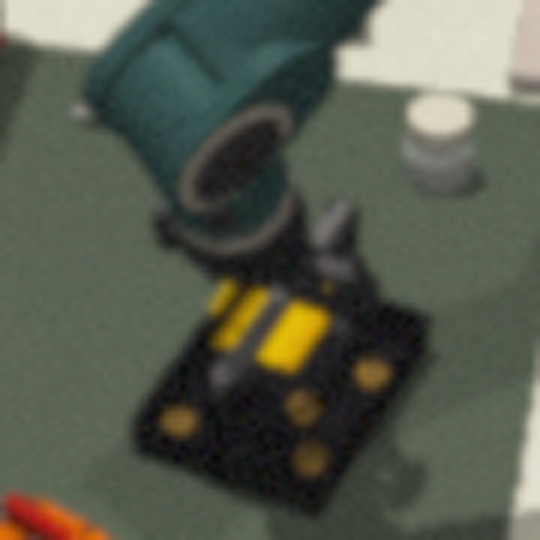

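>>> servo_tool(rows=[[0,0,0,0,0],[0,0,0,0,0.6],[0,0,0,0,1],[0,0,0,0,1],[0,0,0,0,1],[0,0,0,0,1],[0,0,0,0,1],[0,0,0,0,1]], grip_force=80)

```text
t: 21.5
ee_pos: [0.5168, -0.1735, 0.0958]
ee_rot: [177.8, 27.2, 73.1]
wrist_force: [0.0, 0.9, 4.6]
gripper_width: 0.0108
```

```bash
python3 - <<'E'
from h import *
o=arm.get_obs(); plan(o["ee_pos"]+[0,0,.2]); print(o["qpos"].round(1))
E
```

```text
pos [ 0.5168 -0.1735  0.0958] rot [177.8  27.2  73.1] shift [-0.457  0.034 -0.889] twist 0 t 21.5
[ 37.9  43.6 -49.4 110.7  64.   69.7 -63. ]
```

>>> servo_tool(rows=[[-0.02,0,-0.03,0,1],[-0.07,0.01,-0.13,0,1],[-0.14,0.01,-0.28,0,1],[-0.22,0.02,-0.44,0,1],[-0.3,0.02,-0.6,0,1],[-0.38,0.03,-0.75,0,1],[-0.44,0.03,-0.85,0,1],[-0.46,0.03,-0.89,0,1]], grip_force=110)

```text
t: 22.3
ee_pos: [0.5165, -0.1738, 0.2985]
ee_rot: [177.6, 27.2, 72.9]
wrist_force: [-0.5, 0.3, -2.7]
gripper_width: 0.0103
```

```bash
python3 - <<'E'
from h import *
o=arm.get_obs(); print(o["ee_rot"],o["wrist_force"],o["gripper_width"],o["qpos"].round(1))
d=grab("side"); cv2.imwrite(f"pics/s6.png",cv2.resize(d["img"][80:190,210:310],None,fx=5,fy=5,interpolation=cv2.INTER_CUBIC))
E
```

```text
[177.6008118   27.15902814  72.93956606] [-0.48841174  0.3372806  -2.69712816] 0.010301501294946228 [ 46.3  27.8 -59.6 102.6  49.   81.6 -45.1]
```

View pics/s6.png

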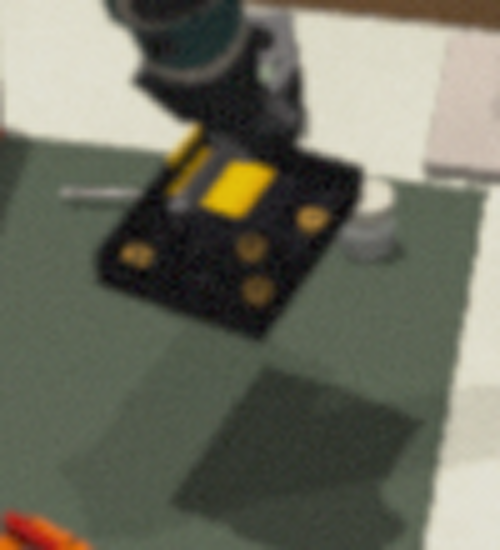

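>>> servo_tool(rows=[[0,0,0,-0.06,1],[0,0,0,-0.18,1],[0,0,0,-0.32,1],[0,0,0,-0.46,1],[0,0,0,-0.6,1],[0,0,0,-0.74,1],[0,0,0,-0.88,1],[0,0,0,-1,1]])

```text
t: 23.15
ee_pos: [0.516, -0.1738, 0.2966]
ee_rot: [-161.4, 20.2, 122.2]
wrist_force: [0.9, 0.4, -3.1]
gripper_width: 0.0103
```

>>> servo_tool(rows=[[0,0,0,-0.14,1],[0,0,0,-0.28,1],[0,0,0,-0.42,1],[0,0,0,-0.56,1],[0,0,0,-0.7,1],[0,0,0,-0.84,1],[0,0,0,-0.96,1],[0,0,0,-1,1]])

```text
t: 23.95
ee_pos: [0.5155, -0.1738, 0.2948]
ee_rot: [-152.9, 1.7, 164.4]
wrist_force: [-0.1, 0.6, -3.4]
gripper_width: 0.0101
```

```bash
cat > chk.py <<'E'
from h import *
import sys
o=arm.get_obs()
Rg=Ro.from_euler('xyz',[177.8,27.2,73.1],degrees=True)
Tr=R(o)*Rg.inv()*Ro.from_euler('z',74.4,degrees=True)
u=Tr.inv().apply([0,0,1]); print("up in tray",u.round(3),"tilt",np.degrees(np.arccos(u[2])).round(1),o["qpos"].round(1),o["t"],o["gripper_width"])
k=sys.argv[1]
a=grab("side")["img"][60:200,190:330];b=grab("top")["img"][130:250,270:390]
cv2.imwrite(f"pics/c{k}.png",np.hstack([cv2.resize(a,(400,400),interpolation=2),cv2.resize(b,(400,400),interpolation=2)]))
E
python3 chk.py 1
```

```text
up in tray [0.383 0.481 0.789] tilt 37.9 [ 53.6  37.4 -74.5 102.5  57.5  90.3  38.9] 23.95 0.01007551266749094
```

View pics/c1.png

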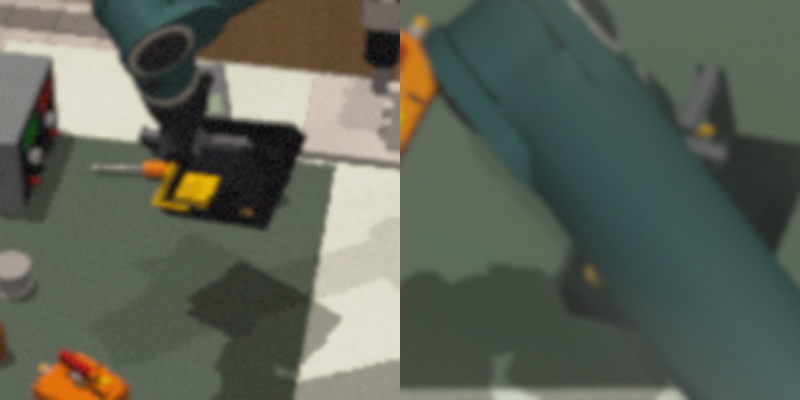

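>>> servo_tool(rows=[[0,0,0,0,1],[0,0,0,0,1],[0,0,0,0,1],[0,0,0,0,1],[0,0,0,0,1],[0,0,0,0,1],[0,0,0,0,1],[0,0,0,0,1]])

```text
t: 24.85
ee_pos: [0.5156, -0.1738, 0.2953]
ee_rot: [-152.9, 1.8, 164.2]
wrist_force: [-0.4, -0.7, -3.2]
gripper_width: 0.01
```

```bash
cat >> chk.py <<'E'
s=cv2.resize(a[35:90,45:110],(780,600)[:2] if 0 else (709,600),interpolation=2)
cv2.imwrite(f"pics/z{k}.png",s)
E
python3 chk.py 2
```

```text
up in tray [0.381 0.481 0.79 ] tilt 37.9 [ 53.6  37.4 -74.5 102.5  57.4  90.3  38.8] 24.85 0.010022436780773964
```

View pics/z2.png

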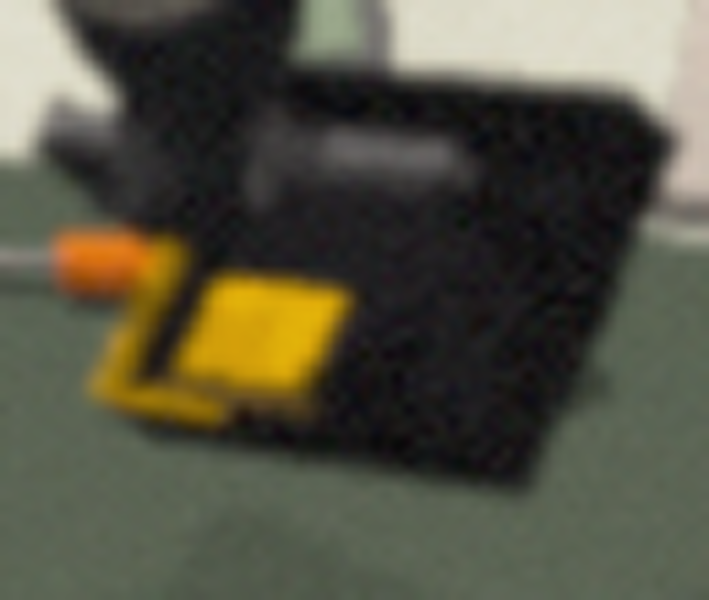

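View pics/c2.png

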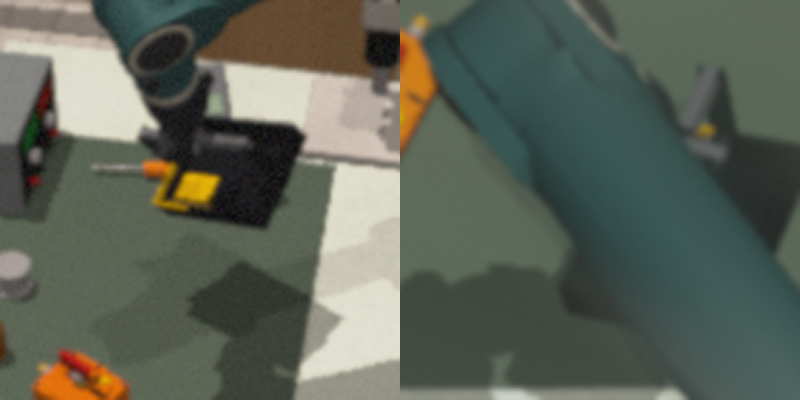

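```bash
cat > proj.py <<'E'
from h import *
import sys
o=arm.get_obs(); k=sys.argv[1]
Rg=Ro.from_euler('xyz',[177.8,27.2,73.1],degrees=True); Rt0=Ro.from_euler('z',74.4,degrees=True)
tcp_in=Rt0.inv().apply(np.array([.5168,-.1735,.0957])-np.array([.516,-.171,.099])) # rel handle pt, tray axes
Tr=R(o)*Rg.inv()*Rt0
h=o["ee_pos"]-Tr.apply(tcp_in); org=h-Tr.apply([0,0,.096])
print("normal",Tr.apply([0,0,1]).round(3),"org",org.round(3),"corner",(org+Tr.apply([-.085,-.065,.003])).round(3))
P={"floor":[(-85,-65,3),(85,-65,3),(85,65,3),(-85,65,3)],"rim":[(-88,-68,34),(88,-68,34),(88,68,34),(-88,68,34)],"patch":[(-85,-65,3),(-25,-65,3),(-25,-5,3),(-85,-5,3)],"bar":[(-93,0,96),(93,0,96)]}
C={"floor":(255,255,255),"rim":(255,0,255),"patch":(0,255,0),"bar":(255,255,0)}
for n in("side","top"):
    d=grab(n); Tw=np.linalg.inv(d["cam_to_world"]); S=5
    c=cv2.projectPoints((org+Tr.apply([0,0,.03]))[None],cv2.Rodrigues(Tw[:3,:3])[0],Tw[:3,3],d["K"],np.array([d["k1"],0,0,0]))[0].ravel().astype(int)
    x0=max(0,c[0]-60);y0=max(0,c[1]-50)
    im=cv2.resize(d["img"][y0:y0+100,x0:x0+120],None,fx=S,fy=S,interpolation=2); cv2.imwrite(f"pics/p{n}{k}raw.png",im); im=im.copy()
    for q,pts in P.items():
        w=org+Tr.apply(np.array(pts)/1e3)
        uv=cv2.projectPoints(w,cv2.Rodrigues(Tw[:3,:3])[0],Tw[:3,3],d["K"],np.array([d["k1"],0,0,0]))[0][:,0]
        cv2.polylines(im,[(((uv-[x0,y0])+.5)*S).astype(np.int32)],q!="bar",C[q],1)
    cv2.imwrite(f"pics/p{n}{k}.png",im)
E
python3 proj.py 1
```

```text
normal [0.535 0.301 0.79 ] org [ 0.464 -0.202  0.224] corner [ 0.55  -0.184  0.162]
```

View pics/pside1.png

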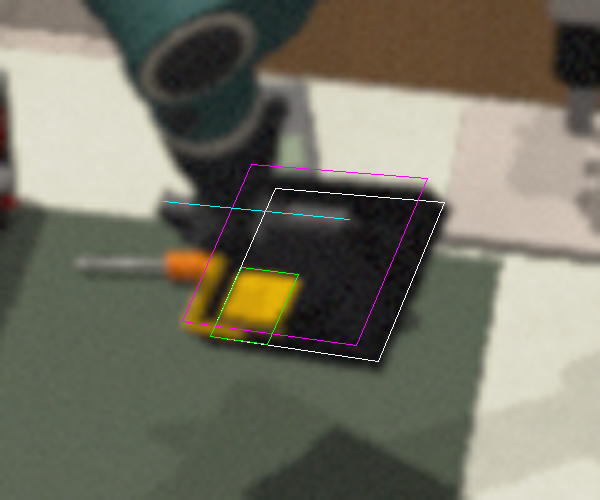

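View pics/ptop1.png

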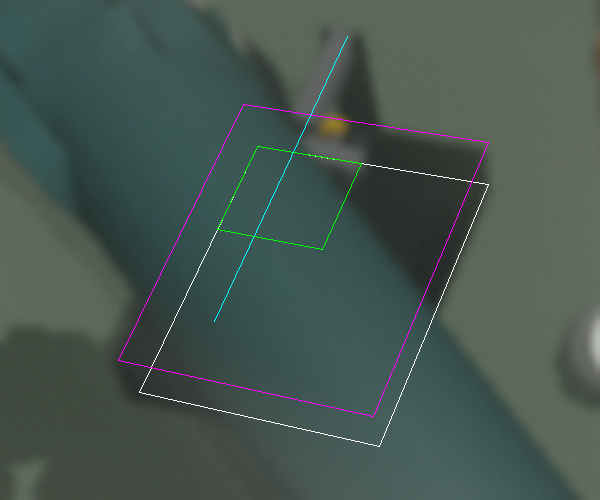

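```bash
python3 - <<'E'
from h import *
d=grab("side")["img"]; 
# crop around patch
im=d[100:135,235:285]; cv2.imwrite("pics/q1.png",cv2.resize(cv2.convertScaleAbs(im,alpha=1.5),(800,560),interpolation=cv2.INTER_CUBIC))
print(arm.get_obs()["t"])
E
```

```text
25.1
```

View pics/q1.png

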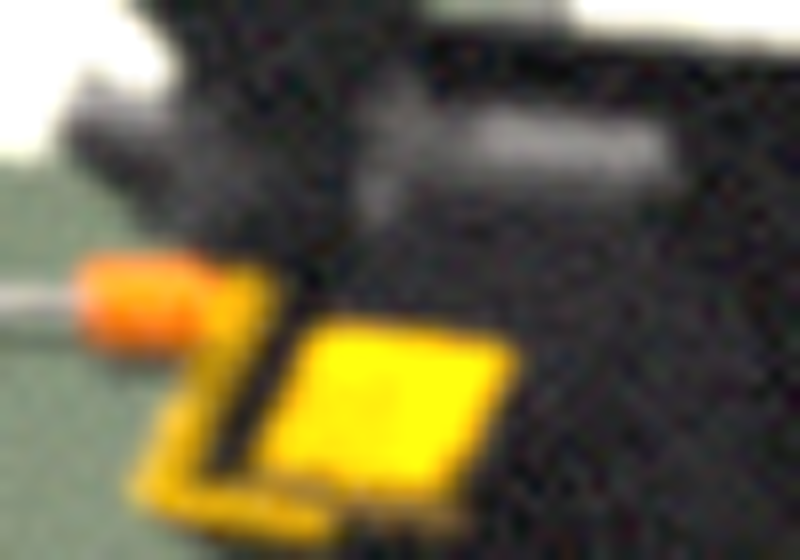

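>>> servo_tool(rows=[[0,0,0,-0.14,1],[0,0,0,-0.32,1],[0,0,0,-0.5,1],[0,0,0,-0.68,1],[0,0,0,-0.84,1],[0,0,0,-0.96,1],[0,0,0,-1,1],[0,0,0,-1,1]])

```text
t: 25.9
ee_pos: [0.5157, -0.1738, 0.2952]
ee_rot: [-158.9, -17.4, -154.6]
wrist_force: [0.1, 0.2, -2.4]
gripper_width: 0.0101
```

```bash
python3 proj.py 2; python3 chk.py 3
```

```text
normal [0.463 0.611 0.642] org [ 0.472 -0.232  0.238] corner [ 0.501 -0.166  0.159]
up in tray [0.675 0.363 0.642] tilt 50.0 [ 55.6  43.  -81.1 102.4  61.8  95.8  80.7] 26.0 0.010132456896385618
```

View pics/pside2.png

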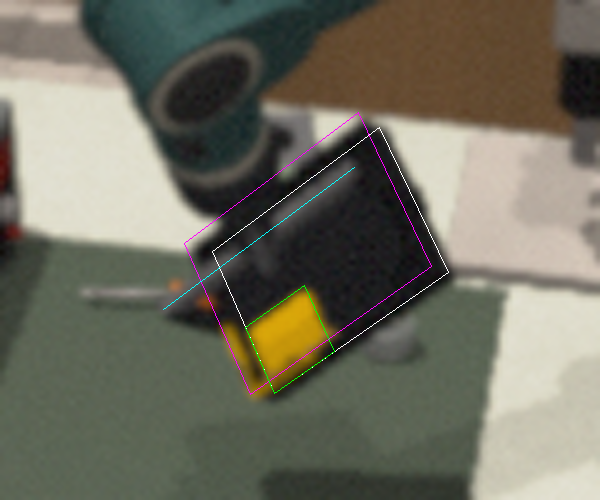

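View pics/ptop2.png

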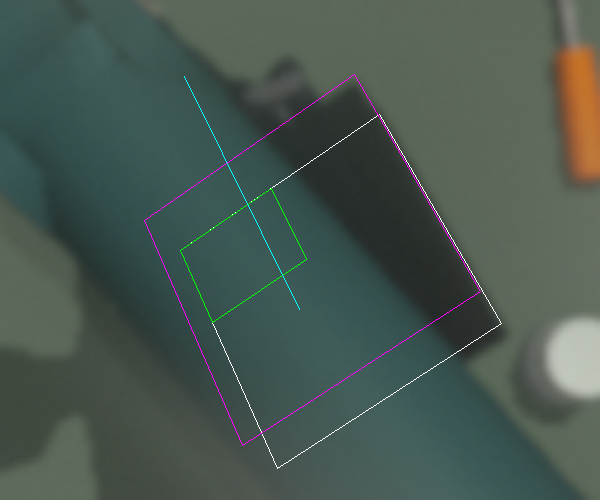

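>>> servo_tool(rows=[[0,0.25,0,0,1],[0,0.45,0,0,1],[0,0.5,0,0,1],[0,0.5,0,0,1],[0,0.5,0,0,1],[0,0.5,0,0,1],[0,0.5,0,0,1],[0,0.5,0,0,1]])

```text
t: 26.9
ee_pos: [0.4661, -0.0949, 0.261]
ee_rot: [-158.8, -17.4, -154.7]
wrist_force: [-0.3, 0.7, -2.3]
gripper_width: 0.0105
```

```bash
python3 proj.py 3
```

```text
normal [0.464 0.61  0.642] org [ 0.422 -0.153  0.204] corner [ 0.451 -0.087  0.124]
```

View pics/pside3raw.png

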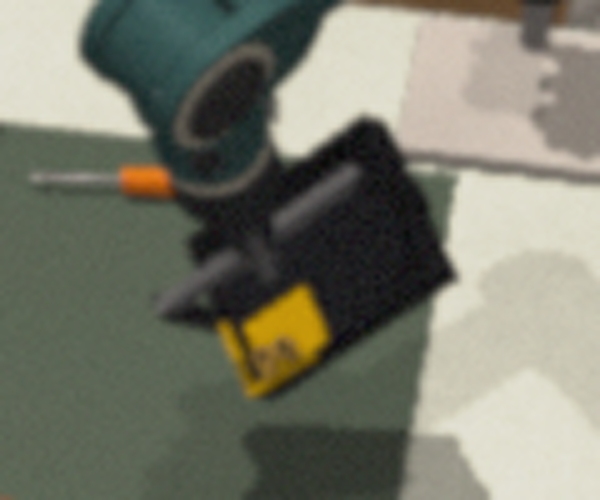

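View pics/pside3.png

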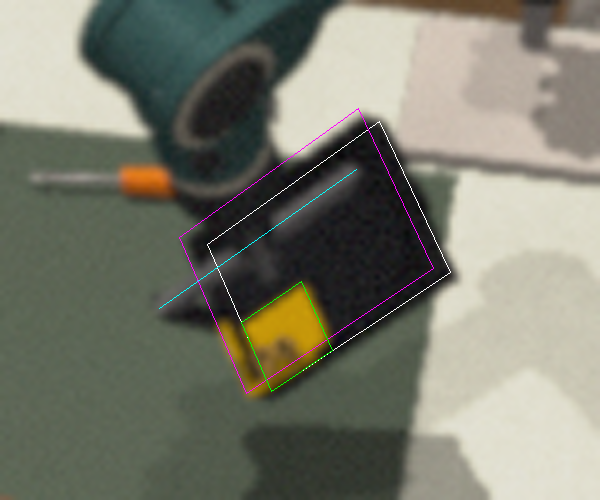

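```bash
cat > zm.py <<'E'
import cv2,sys
r=cv2.imread(f"pics/pside{sys.argv[1]}raw.png"); x,y,w,h=map(int,sys.argv[2:6])
c=r[y:y+h,x:x+w]; cv2.imwrite(f"pics/zz{sys.argv[1]}.png",cv2.resize(cv2.convertScaleAbs(c,alpha=1.4),(600,600*h//w),interpolation=2))
E
python3 zm.py 3 200 270 150 140
```

```text
(no output)
```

View pics/zz3.png

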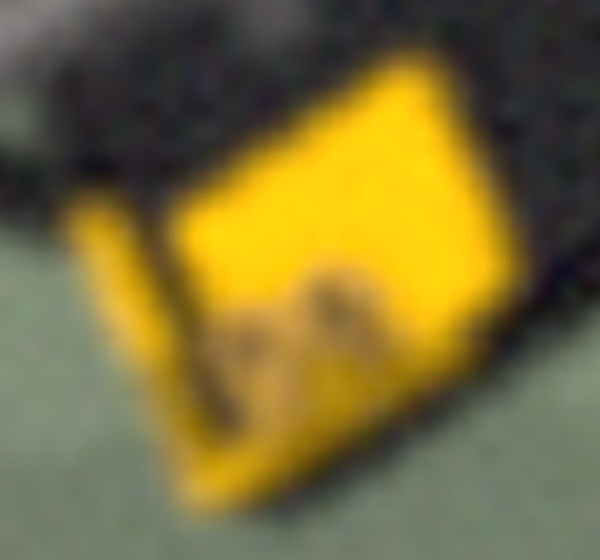

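```bash
python3 - <<'E'
from h import *
o=arm.get_obs(); plan(o["ee_pos"]+[0,.2,.08]); plan(o["ee_pos"]+[0,.0,.06])
E
```

```text
pos [ 0.466  -0.0946  0.261 ] rot [-158.8  -17.4 -154.6] shift [-0.289  0.658 -0.802] twist 0 t 27.0
pos [ 0.466  -0.0946  0.261 ] rot [-158.8  -17.4 -154.6] shift [ 0.09  -0.103 -0.267] twist 0 t 27.0
```

>>> servo_tool(rows=[[0.01,-0.01,-0.03,0.03,1],[0.01,-0.01,-0.1,0.1,1],[-0.01,0.05,-0.18,0.18,1],[-0.05,0.12,-0.26,0.26,1],[-0.1,0.22,-0.35,0.34,1],[-0.15,0.32,-0.43,0.4,1],[-0.18,0.4,-0.5,0.4,1],[-0.19,0.43,-0.53,0.4,1]])

```text
t: 27.8
ee_pos: [0.4662, 0.0391, 0.3154]
ee_rot: [-154.7, -10.1, -171.5]
wrist_force: [0.7, -1.0, -2.9]
gripper_width: 0.0103
```

>>> servo_tool(rows=[[0,0,0,0,1],[0,0,0,0,1],[0,0,0,0,1],[0,0,0,0,1],[0,0,0,0,1],[0,0,0,0,1],[0,0,0,0,1],[0,0,0,0,1]])

```text
t: 28.6
ee_pos: [0.4662, 0.039, 0.3153]
ee_rot: [-154.7, -10.1, -171.5]
wrist_force: [0.1, 0.3, -2.8]
gripper_width: 0.0103
```

```bash
python3 proj.py 4; python3 chk.py 4; python3 zm.py 4 170 250 180 150
```

```text
normal [0.522 0.493 0.696] org [ 0.416 -0.008  0.253] corner [0.473 0.044 0.178]
up in tray [0.566 0.441 0.696] tilt 45.9 [ 34.3  36.1 -79.4 104.   47.5  97.7  44.3] 28.7 0.01043983038152092
```

View pics/zz4.png

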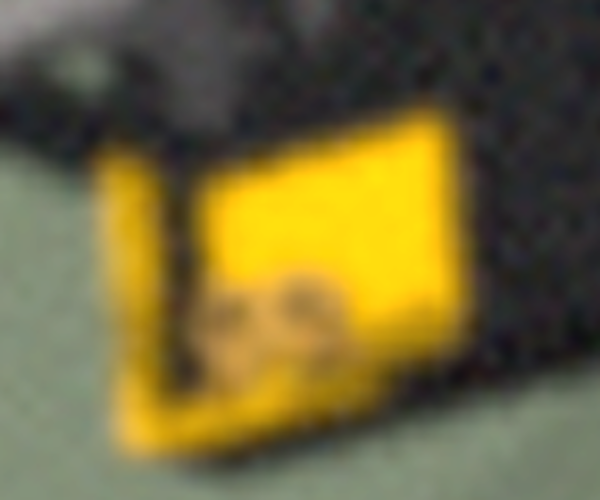

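View pics/pside4.png

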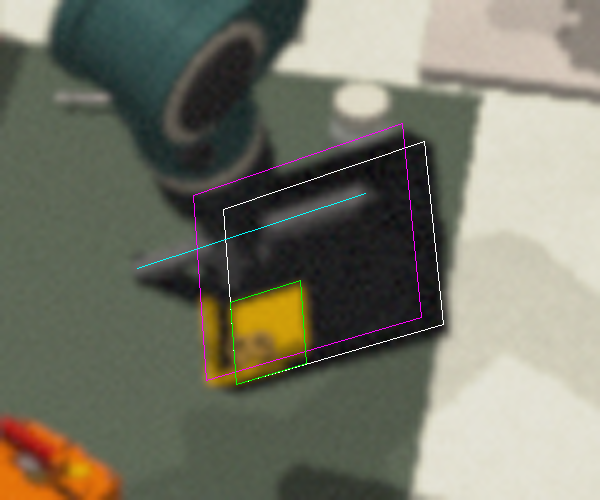

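View pics/ptop4.png

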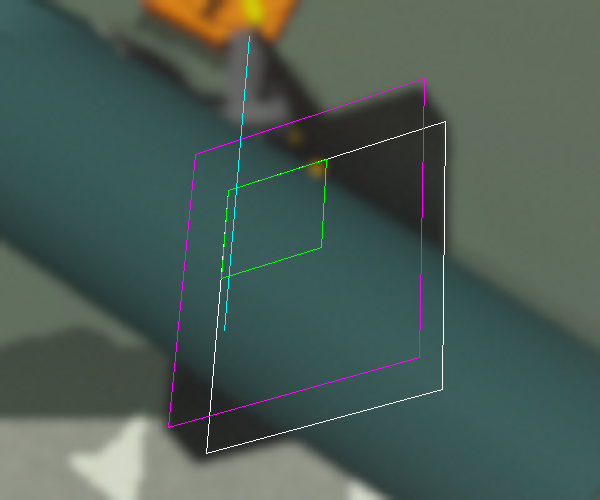

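```bash
cat > tc.py <<'E'
from h import *
def tray(o):
    Rg=Ro.from_euler('xyz',[177.8,27.2,73.1],degrees=True); Rt0=Ro.from_euler('z',74.4,degrees=True)
    tcp_in=Rt0.inv().apply(np.array([.5168,-.1735,.0957])-np.array([.516,-.171,.099]))
    Tr=R(o)*Rg.inv()*Rt0; return Tr,o["ee_pos"]-Tr.apply(tcp_in)-Tr.apply([0,0,.096])
def pix2tray(d,uv,z,o):
    Tr,org=tray(o); c,r=ray(d,uv); c=Tr.inv().apply(c-org); r=Tr.inv().apply(r)
    return (c+r*((z-c[2])/r[:,2])[:,None])*1e3+[85,65,0]   # mm from pick corner
E
python3 - <<'E'
from tc import *
o=arm.get_obs();d=grab("side");t=grab("top")
Tr,org=tray(o)
for n,e in(("side",d),("top",t)):
    Tw=np.linalg.inv(e["cam_to_world"])
    c=cv2.projectPoints((org+Tr.apply([0,0,.03]))[None],cv2.Rodrigues(Tw[:3,:3])[0],Tw[:3,3],e["K"],np.array([e["k1"],0,0,0]))[0].ravel().astype(int)
    x0,y0=max(0,c[0]-60),max(0,c[1]-50); print(n,x0,y0)
    f=lambda p:(x0+p[0]/5-.5,y0+p[1]/5-.5)
    if n=="side":
        g=lambda x,y:f((170+x*180/600,250+y*180/600))
        print("2nd row",pix2tray(e,[g(230,310),g(305,292)],.011,o).round(1))
        print("patch tl,tr",pix2tray(e,[g(205,185),g(445,110)],.003,o).round(1), "dim strip end",pix2tray(e,[g(450,330),g(370,355)],.011,o).round(1))
    else:
        print(pix2tray(e,[f((315,168))],.011,o).round(1))
        cv2.imwrite("pics/tz.png",cv2.resize(cv2.convertScaleAbs(e["img"][y0+10:y0+50,x0+35:x0+85],alpha=2.2),(700,560),interpolation=2))
E
```

```text
side 211 99
2nd row [[10.3 25.9 11. ]
 [29.6 24.9 11. ]]
patch tl,tr [[ 0.5 57.8  3. ]
 [62.7 57.9  3. ]] dim strip end [[64.8  7.8 11. ]
 [44.6  7.5 11. ]]
top 218 163
[[11.4 58.1 11. ]]
```

View pics/tz.png

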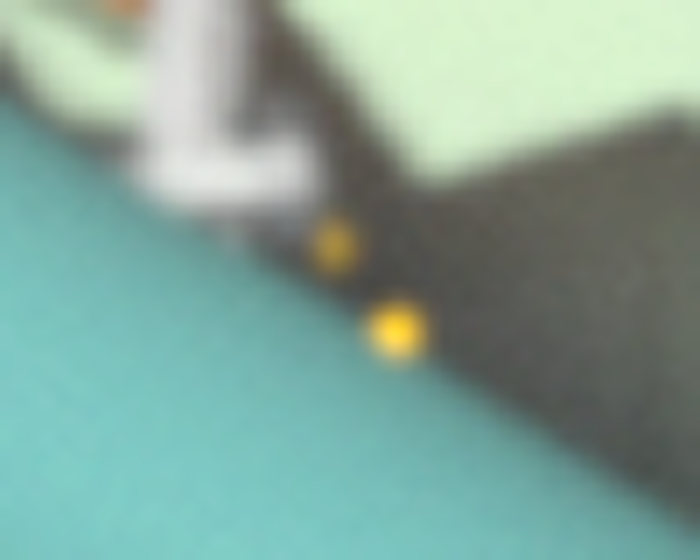

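```bash
cat > ov.py <<'E'
from tc import *
import sys
o=arm.get_obs();d=grab("side");Tr,org=tray(o);Tw=np.linalg.inv(d["cam_to_world"])
def pj(pts): 
    w=org+Tr.apply((np.array(pts,float)-[85,65,0])/1e3)
    return cv2.projectPoints(w,cv2.Rodrigues(Tw[:3,:3])[0],Tw[:3,3],d["K"],np.array([d["k1"],0,0,0]))[0][:,0]
c=pj([[30,30,3]])[0].astype(int);x0,y0=c[0]-14,c[1]-12;S=14
cr=d["img"][y0:y0+24,x0:x0+28]; A=cv2.resize(cr,None,fx=S,fy=S,interpolation=2); B=A.copy()
th=np.linspace(0,2*np.pi,30)
for a,b in eval(sys.argv[2]):
    u=pj(np.c_[a+9*np.cos(th),b+9*np.sin(th),0*th+11]); cv2.polylines(B,[((u-[x0,y0]+.5)*S).astype(np.int32)],True,(255,0,0),1)
u=pj([[-3,-3,34],[100,-3,34]]);cv2.polylines(B,[((u-[x0,y0]+.5)*S).astype(np.int32)],False,(255,0,255),1)
u=pj([[0,0,34],[100,0,34]]);cv2.polylines(B,[((u-[x0,y0]+.5)*S).astype(np.int32)],False,(255,255,255),1)
cv2.imwrite(f"pics/ov{sys.argv[1]}.png",np.hstack([A,B])); print(o["t"])
E
python3 ov.py 4 "[(10,26),(29,25),(9,9),(27,9),(45,9)]"
```

```text
28.9
```

View pics/ov4.png

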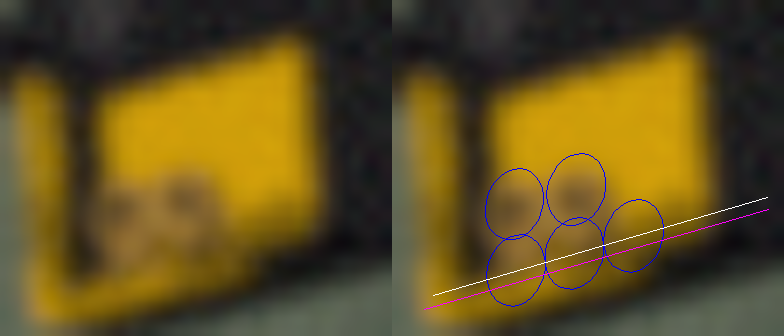

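```bash
python3 - <<'E'
from h import *
cv2.imwrite("pics/fs.png",cv2.resize(grab("side")["img"],(768,576),interpolation=2)); cv2.imwrite("pics/ft.png",cv2.resize(grab("top")["img"],(768,576),interpolation=2))
E
```

```text
(no output)
```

View pics/fs.png

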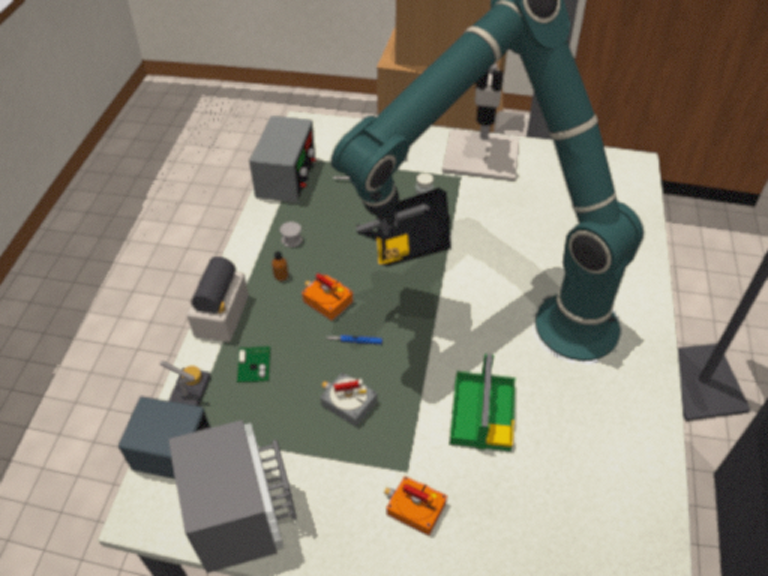

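View pics/ft.png

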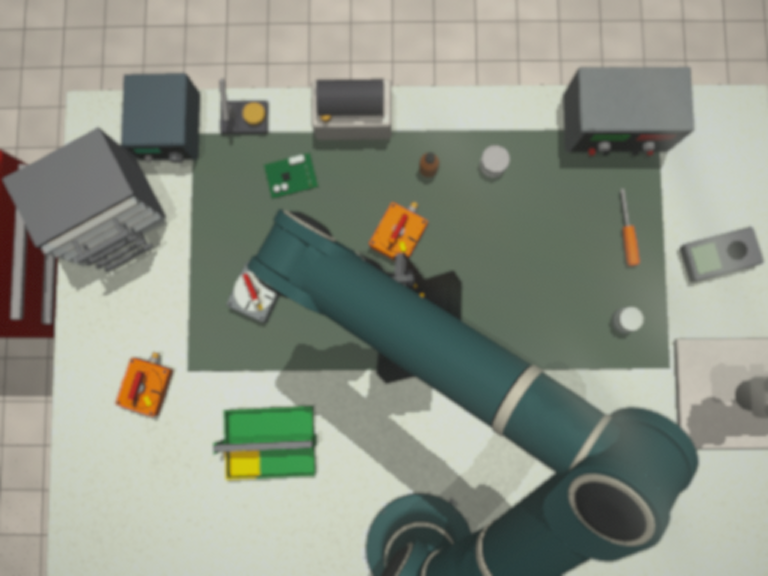

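```bash
python3 - <<'E'
from h import *
print(arm.close_job())
E
```

```text
the job is handed in; nothing more can be done
None
```

The job is handed in at about 29 s of the 42 s allowed. The valve is at half open, and the arm is holding the black tray still in the air, tilted about 46° toward its yellow corner.

- **Valve:** I turned the red T handle about 41°. In the top picture taken afterwards, its white-tipped end points at the yellow mark, within a few degrees.
- **Tilting:** The moves cannot tilt the tool directly. I used the arm's joint limits to tilt the tool to 27° and gripped the tray bar with it leaning along the bar. After lifting, I twisted about that leaning axis.
- **Spacers:** The first tilt seems to have left the four spacers in a line along one wall, probably reaching just past the patch. A steeper tilt and one short shake bunched them into the corner.
- **Last checks:** Two spacers are clearly visible on the patch, about (10, 26) and (29, 25) mm from the corner. The other two are mostly hidden behind the near wall. I infer they lie at about (9, 9) and (27, 9) mm from brass showing above the rim and from what holds the visible two up.
- **Bench:** No spacers were seen lying on the bench, and the other items looked in place. The arm hid part of the top view of the tray, so I could not confirm all four spacers directly.

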